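# Eject the sanded plugs, sort them into canisters and find the lids that fit

### The arm

A 6-joint arm with a two-finger parallel gripper is mounted at the origin on the work surface. World frame = base frame: x ahead of the robot, y to its left, z up, the work surface at z = 0. Lengths are in mm, angles in rad, forces in N, time in s.
With the tool pointing down it reaches from about 350 to 775 mm from the base axis. Payload 7.3 kg.
Tool frame: the origin (TCP) lies on the front face of the gripper's body, between the roots of the fingers; the fingertips stand 66 mm ahead of it and the grasp point (between the pads) lies 47 mm ahead of it (bot.tip_extent is the distance from the TCP to the fingertips, in mm); z points along the fingers, y is the line along which they close (so a half turn about z gives the same grasp; the last joint's range is limited). The gripper opens to 92 mm and grips with 3 to 60 N. Pads are 19 mm wide; open, the fingers measure 130 mm over their backs; the gripper's body (75 mm by 190 mm) begins 47 mm behind the grasp point.
Start: joints at [1.018, 0.342, 1.524, -0, 1.275, -0.146], TCP at [207.713, 482.176, 292.241] pointing down, gripper open.
Joint ranges: [-2.53, 2.53], [-0.77, 2.02], [0.04, 2.7], [-1, 4.14], [0.28, 2.66], [-3.11, 3.11]. Speed limits (rad/s): [2.57, 2.57, 3.14, 3.14, 3.14, 3.14].

### API

Orientations are given as [roll, pitch, yaw] about the fixed x, y, z axes, in that order (R = Rz(yaw) Ry(pitch) Rx(roll)).
In Python, from plant import readout, viewer, order, bot gives the robot as it stands.
- The arm moves only by the shell command python3 -m creep 'ROWS'. ROWS is text: rows parted by semicolons, each of 7 numbers parted by spaces: the shift along the world's x, y, z in m, then the turn, a rotation vector about the world's x, y, z in rad, then the opening in per cent of the stroke, from 0 (shut) to 100 (fully open). A call has 1 to 8 rows; each row shifts and turns the commanded pose from where the row before left it; what a row does not reach is not made up. A row lasts 1/12 s, in which the tool goes at most 41.7 mm and 7.16 degrees, less where a joint would pass 70% of its speed; a pose out of reach is approached as far as the arm can. A call is refused whole if a number of a shift passes 0.0417 or a number of a turn 0.125, either way. A call with a gripper value outside its range is refused whole. The fingers move at their own pace and stop on an object; the grip force is fixed at half the most. Time passes only in rows, so rows that do not move let the fingers close. It gives the time, the measured TCP pose, the force, the opening and the grip force at its end, in the units of the state.
- readout.get_obs(): the state, without advancing time (a new reading comes with each control period).
- viewer.capture(name): name is "scene" or "top" or "wrist"; returns the picture (420x560x3 uint8, red, green, blue); there is no depth.
- viewer.camera_info(name): a dict with "fx", "fy", "cx", "cy" (pixels), "D" ([k1, k2, p1, p2, k3] as OpenCV has them; the pictures are not rectified), "origin" and "rotation" of the camera in the world. Camera axes: x right, y up, looking along -z (the intrinsics and any distortion apply to the point x, -y, -z); pixel columns grow to the right and rows downward; lengths in mm; the calibration is good to about 2 mm. A picture is of the moment at which its call begins: read the wrist's pose just before it. camera_info takes no time and is no camera call; for the wrist camera it gives the pose at the moment of the call.
- order.close_job(): hands the job in; it is judged then, once.
The state is a dict: "time": time; "joint_positions": joint angles; "dq": joint speeds; "tau": joint torques, N m; "tool_pos": TCP position; "tcp_rot": TCP orientation; "contact_force": force on the tool from outside, world axes, zero at the start; "moment": the same for the moment, N m; "grip_width": finger opening in mm; "finger_force": force on a finger pad.
Only numpy, scipy, OpenCV 4.12 (cv2) and the standard library are available. Lean on these libraries where they do the work, as an engineer would, in place of code of your own. Each camera call takes 0.05 s, during which the arm holds its last target. There are 200 camera calls.

### The job

The plugs in the sanding jig are finished: push the red ejector lever all the way down so that they rise, and put every dark walnut plug into the canister with the dark band and every pale maple plug into the one with the pale band. Then find, by trying, for each of these two canisters the one of the four look-alike lids that fits, and press it down until it lies flush and both spring clips have snapped over its edge. Leave the lids that fit neither standing flat on the bench, and do not disturb the glue bottle, the tape measure or the clamp.

Things in the scene. Friction and masses are not known exactly. Their poses are not given: they have to be found in the camera images.
- can_walnut: canister for dark brown walnut plugs, fixed: cardboard tube 94 mm across, dark brown band and foot (112 mm across, 6 mm high), 16 mm thick plywood neck ring on top; mouth 43 mm across, height 70 mm, inner floor 6 mm up, inside 88 mm across. Origin: centre of the underside, z up; spring clips on its +y and -y sides, out to 55 mm from the axis, up to 88 mm above the bench
- rim_walnut (a point): centre of that canister's mouth in the neck ring's flat top, 70 mm above the bench, axes as the canister's; a lid fully home has its origin here. Round the mouth runs one groove that takes the tongues of the fitting lid at any yaw, 1.75 mm to spare each side; its circle (53, 63, 73 or 83 mm) changes from start to start. A wrong lid stops with its disc 12 mm proud
- clip_w1 (a joint): spring clip on the walnut canister's +y side, m pushed outward (0 at rest, at most 0.009). Its sloped nose, 16 mm wide, 6 to 18 mm above the rim, reaches in to 44 mm from the axis; a lid pressed straight down pushes it aside and it snaps back above the disc (a canister's two clips together take about 5 to 10 N), holding the lid down for good
- clip_w2 (a joint): spring clip on the walnut canister's -y side, m pushed outward (0 at rest, at most 0.009). Its sloped nose, 16 mm wide, 6 to 18 mm above the rim, reaches in to 44 mm from the axis; a lid pressed straight down pushes it aside and it snaps back above the disc (a canister's two clips together take about 5 to 10 N), holding the lid down for good
- can_maple: canister for pale maple plugs, fixed: cardboard tube 94 mm across, pale cream band and foot (112 mm across, 6 mm high), 16 mm thick plywood neck ring on top; mouth 43 mm across, height 70 mm, inner floor 6 mm up, inside 88 mm across. Origin: centre of the underside, z up; spring clips on its +y and -y sides, out to 55 mm from the axis, up to 88 mm above the bench
- rim_maple (a point): centre of that canister's mouth in the neck ring's flat top, 70 mm above the bench, axes as the canister's; a lid fully home has its origin here. Round the mouth runs one groove that takes the tongues of the fitting lid at any yaw, 1.75 mm to spare each side; its circle (53, 63, 73 or 83 mm) changes from start to start. A wrong lid stops with its disc 12 mm proud
- clip_m1 (a joint): spring clip on the maple canister's +y side, m pushed outward (0 at rest, at most 0.009). Its sloped nose, 16 mm wide, 6 to 18 mm above the rim, reaches in to 44 mm from the axis; a lid pressed straight down pushes it aside and it snaps back above the disc (a canister's two clips together take about 5 to 10 N), holding the lid down for good
- clip_m2 (a joint): spring clip on the maple canister's -y side, m pushed outward (0 at rest, at most 0.009). Its sloped nose, 16 mm wide, 6 to 18 mm above the rim, reaches in to 44 mm from the axis; a lid pressed straight down pushes it aside and it snaps back above the disc (a canister's two clips together take about 5 to 10 N), holding the lid down for good
- lid_a: look-alike lid: pale flat disc 96 mm across, 5 mm thick, dark knob (cylinder 24 mm across, 30 mm tall) on top. Below, four tongues 12 mm long, 14 wide, 3 thick with rounded tips stand on a circle 53, 63, 73 or 83 mm across: the lids differ in this alone, not told which. 70 g. Origin: centre of the disc's underside, z up, 12 mm above the bench when it stands on its tongues
- lid_b: look-alike lid: pale flat disc 96 mm across, 5 mm thick, dark knob (cylinder 24 mm across, 30 mm tall) on top. Below, four tongues 12 mm long, 14 wide, 3 thick with rounded tips stand on a circle 53, 63, 73 or 83 mm across: the lids differ in this alone, not told which. 70 g. Origin: centre of the disc's underside, z up, 12 mm above the bench when it stands on its tongues
- lid_c: look-alike lid: pale flat disc 96 mm across, 5 mm thick, dark knob (cylinder 24 mm across, 30 mm tall) on top. Below, four tongues 12 mm long, 14 wide, 3 thick with rounded tips stand on a circle 53, 63, 73 or 83 mm across: the lids differ in this alone, not told which. 70 g. Origin: centre of the disc's underside, z up, 12 mm above the bench when it stands on its tongues
- lid_d: look-alike lid: pale flat disc 96 mm across, 5 mm thick, dark knob (cylinder 24 mm across, 30 mm tall) on top. Below, four tongues 12 mm long, 14 wide, 3 thick with rounded tips stand on a circle 53, 63, 73 or 83 mm across: the lids differ in this alone, not told which. 70 g. Origin: centre of the disc's underside, z up, 12 mm above the bench when it stands on its tongues
- jig: wooden sanding jig fixed to the bench, 204 mm (x) x 70 mm (y) x 40 mm tall, with six square pockets, 24 mm wide and 16 mm deep, in a row along its x axis at x = -80, -48, -16, 16, 48 and 80 mm. Origin: centre of the underside. Plugs sit flush in some of the pockets, the two woods mixed
- jig_lever (a joint): ejector lever at the jig's -x end, rad: 0 up, 0.45 fully down, where all plugs stand 11 mm above the jig's top (5 mm still in the pockets). Hinge 109 mm from the jig's origin along -x, 30 mm above the bench; takes about 4 N at the pad and stays where it is left
- lever_pad (a point): middle of the top of the lever's red pad, 36 mm wide (jig y) x 28 mm, 70 mm from the hinge; about 52 mm above the bench when up, 21 mm when fully down
- walnut1: dark brown walnut wood plug, 22 x 22 mm, 16 mm tall, 16 g; origin at its centre, axes along its sides; centre 32 mm above the bench when seated flush in the jig, 43 mm when raised. In any of the jig's pockets; None when absent
- walnut2: dark brown walnut wood plug, 22 x 22 mm, 16 mm tall, 16 g; origin at its centre, axes along its sides; centre 32 mm above the bench when seated flush in the jig, 43 mm when raised. In any of the jig's pockets; None when absent
- walnut3: dark brown walnut wood plug, 22 x 22 mm, 16 mm tall, 16 g; origin at its centre, axes along its sides; centre 32 mm above the bench when seated flush in the jig, 43 mm when raised. In any of the jig's pockets; None when absent
- maple1: pale maple wood plug, 22 x 22 mm, 16 mm tall, 16 g; origin at its centre, axes along its sides; centre 32 mm above the bench when seated flush in the jig, 43 mm when raised. In any of the jig's pockets; None when absent
- maple2: pale maple wood plug, 22 x 22 mm, 16 mm tall, 16 g; origin at its centre, axes along its sides; centre 32 mm above the bench when seated flush in the jig, 43 mm when raised. In any of the jig's pockets; None when absent
- maple3: pale maple wood plug, 22 x 22 mm, 16 mm tall, 16 g; origin at its centre, axes along its sides; centre 32 mm above the bench when seated flush in the jig, 43 mm when raised. In any of the jig's pockets; None when absent
- glue: white glue bottle with a yellow label, 56 mm across, 105 mm tall, bystander; origin under its centre
- tape: yellow tape measure, 65 x 34 x 62 mm, bystander; origin under its centre
- clamp: black spring clamp lying flat, about 130 x 45 x 18 mm, bystander; origin under its centre
Not all that is in view belongs to the job. What is shaped like the lid_b but pink or turquoise is not meant.

How it is judged (in metres and radians):
On the way, in this order (a step that is already met when the one before it is completed fails the run):
1. the ejector lever is pushed fully down (value of joint jig_lever above 0.4 rad), for 0.2 s.
2. every plug lies inside the canister of its wood (horizontal distance between each of walnut1, walnut2, walnut3 and can_walnut below 0.045 m and z of each of walnut1, walnut2, walnut3 in the frame of can_walnut below 0.056 m and horizontal distance between each of maple1, maple2, maple3 and can_maple below 0.045 m and z of each of maple1, maple2, maple3 in the frame of can_maple below 0.056 m), for 0.2 s.
3. both canisters carry a lid fully home with both clips snapped over it (((z of lid_a in the frame of rim_walnut between -0.003 and 0.003 m and horizontal distance between lid_a and rim_walnut below 0.006 m and angle between lid_a's own z axis and vertical below 0.04 rad) or (z of lid_b in the frame of rim_walnut between -0.003 and 0.003 m and horizontal distance between lid_b and rim_walnut below 0.006 m and angle between lid_b's own z axis and vertical below 0.04 rad) or (z of lid_c in the frame of rim_walnut between -0.003 and 0.003 m and horizontal distance between lid_c and rim_walnut below 0.006 m and angle between lid_c's own z axis and vertical below 0.04 rad) or (z of lid_d in the frame of rim_walnut between -0.003 and 0.003 m and horizontal distance between lid_d and rim_walnut below 0.006 m and angle between lid_d's own z axis and vertical below 0.04 rad)) and ((z of lid_a in the frame of rim_maple between -0.003 and 0.003 m and horizontal distance between lid_a and rim_maple below 0.006 m and angle between lid_a's own z axis and vertical below 0.04 rad) or (z of lid_b in the frame of rim_maple between -0.003 and 0.003 m and horizontal distance between lid_b and rim_maple below 0.006 m and angle between lid_b's own z axis and vertical below 0.04 rad) or (z of lid_c in the frame of rim_maple between -0.003 and 0.003 m and horizontal distance between lid_c and rim_maple below 0.006 m and angle between lid_c's own z axis and vertical below 0.04 rad) or (z of lid_d in the frame of rim_maple between -0.003 and 0.003 m and horizontal distance between lid_d and rim_maple below 0.006 m and angle between lid_d's own z axis and vertical below 0.04 rad)) and value of joint each of clip_w1, clip_w2, clip_m1, clip_m2 below 0.002 m), for 0.3 s.
At the end, for the whole second after the job is handed in: Every plug is inside its wood's canister; on each canister a lid is home: disc within 3 mm of flush, 6 mm of centre, level within 0.04 rad, clips within 2 mm of rest; the other two lids stand flat on the bench (origin below 16 mm, tilt below 0.06 rad), at rest (all of step 2 and all of step 3 and ((z of lid_a in the frame of rim_walnut between -0.003 and 0.003 m and horizontal distance between lid_a and rim_walnut below 0.006 m and angle between lid_a's own z axis and vertical below 0.04 rad) or (z of lid_a in the frame of rim_maple between -0.003 and 0.003 m and horizontal distance between lid_a and rim_maple below 0.006 m and angle between lid_a's own z axis and vertical below 0.04 rad) or (height (world z) of lid_a below 0.016 m and angle between lid_a's own z axis and vertical below 0.06 rad)) and ((z of lid_b in the frame of rim_walnut between -0.003 and 0.003 m and horizontal distance between lid_b and rim_walnut below 0.006 m and angle between lid_b's own z axis and vertical below 0.04 rad) or (z of lid_b in the frame of rim_maple between -0.003 and 0.003 m and horizontal distance between lid_b and rim_maple below 0.006 m and angle between lid_b's own z axis and vertical below 0.04 rad) or (height (world z) of lid_b below 0.016 m and angle between lid_b's own z axis and vertical below 0.06 rad)) and ((z of lid_c in the frame of rim_walnut between -0.003 and 0.003 m and horizontal distance between lid_c and rim_walnut below 0.006 m and angle between lid_c's own z axis and vertical below 0.04 rad) or (z of lid_c in the frame of rim_maple between -0.003 and 0.003 m and horizontal distance between lid_c and rim_maple below 0.006 m and angle between lid_c's own z axis and vertical below 0.04 rad) or (height (world z) of lid_c below 0.016 m and angle between lid_c's own z axis and vertical below 0.06 rad)) and ((z of lid_d in the frame of rim_walnut between -0.003 and 0.003 m and horizontal distance between lid_d and rim_walnut below 0.006 m and angle between lid_d's own z axis and vertical below 0.04 rad) or (z of lid_d in the frame of rim_maple between -0.003 and 0.003 m and horizontal distance between lid_d and rim_maple below 0.006 m and angle between lid_d's own z axis and vertical below 0.04 rad) or (height (world z) of lid_d below 0.016 m and angle between lid_d's own z axis and vertical below 0.06 rad)) and linear speed of each of lid_a, lid_b, lid_c, lid_d below 0.02 m/s); the robot touches nothing.
It fails at once if the glue bottle is shifted by more than 3 cm (distance of glue from where it was at the start of the episode above 0.03 m).
It fails at once if the tape measure is shifted by more than 3 cm (distance of tape from where it was at the start of the episode above 0.03 m).
It fails at once if the spring clamp is shifted by more than 3 cm (distance of clamp from where it was at the start of the episode above 0.03 m).
Of walnut1, walnut2, walnut3, maple1, maple2, maple3 only 4 to 6 are there at a start; the rules pass over those that are not, and their reading is None.
At some moment in a run one of lid_a, lid_b, lid_c, lid_d may be knocked a few centimetres aside while the robot is not near it.
Once in a run the grip may slacken for a moment while it holds something.
It also fails if it takes over 210 s, if anything falls off the work surface, if the arm or the gripper's body presses on something with over 40 N, if the wrist force passes 120 N, or if a joint passes its speed limit or range.

## Working session

There is one attempt and no reset: what is moved stays moved. The work goes in short steps, Python scripts to look and compute and a shell command to move; the robot and the scene stay as the last step left them, time stands still between calls to the robot, and variables do not carry over. Pictures are saved under pics/ and viewed, at most 14 in all, crops included, and the job is handed in when it is done.

```bash
ls; mkdir -p pics; python3 - <<'E'
from plant import readout, viewer, order, bot
import cv2,numpy as np
for n in ["scene","top","wrist"]:
    im=viewer.capture(n); cv2.imwrite(f"pics/{n}0.png",cv2.cvtColor(im,cv2.COLOR_RGB2BGR))
    c=viewer.camera_info(n); print(n,{k:np.round(v,3).tolist() for k,v in c.items()})
print(readout.get_obs())
E
```

```text
pics
scene {'fx': 406.753, 'fy': 406.753, 'cx': 275.088, 'cy': 203.626, 'D': [-0.09, 0.0, 0.0, 0.0, 0.0], 'origin': [1234.747, 177.855, 1027.634], 'rotation': [0.636, -0.014, 1.862]}
top {'fx': 504.69, 'fy': 504.69, 'cx': 280.297, 'cy': 206.836, 'D': [-0.142, 0.0, 0.0, 0.0, 0.0], 'origin': [490.569, -7.222, 1215.533], 'rotation': [0.088, 0.02, -1.594]}
wrist {'fx': 304.355, 'fy': 304.355, 'cx': 277.627, 'cy': 206.221, 'D': [-0.054, 0.0, 0.0, 0.0, 0.0], 'origin': [139.902, 510.501, 383.775], 'rotation': [-0.278, 0.0, 1.165]}
{'time': 0.15, 'joint_positions': array([ 1.01798489e+00,  3.42566720e-01,  1.52479061e+00, -1.23487268e-05,
        1.27538648e+00, -1.45988765e-01]), 'dq': array([ 7.95232492e-04, -2.30066762e-03, -3.92708144e-03,  3.51816413e-05,
        2.71337362e-03,  7.96242631e-04]), 'tau': array([ 1.23387726e-03, -4.31469190e+01, -2.44355017e+01,  7.18548498e-02,
        5.37530368e-02, -7.82921052e-05]), 'tool_pos': array([207.59702513, 481.96818537, 291.7049025 ]), 'tcp_rot': array([-3.14045202e+00, -1.55775706e-04,  2.73477350e+00]), 'contact_force': array([-0.13175503, -1.00186354, -0.70132866]), 'moment': array([-0.02452894,  0.00344519,  0.02374027]), 'finger_force': 0.0, 'grip_width': 91.37483194319178}
```

View pics/top0.png

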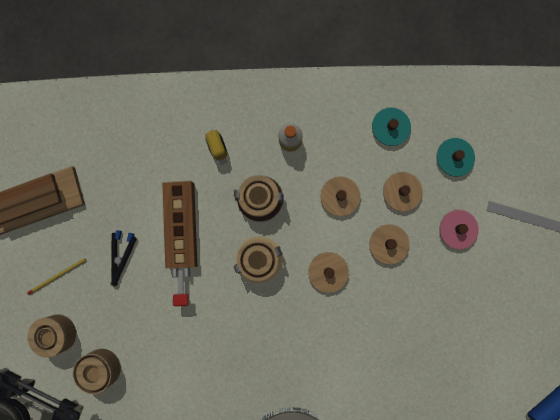

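View pics/scene0.png

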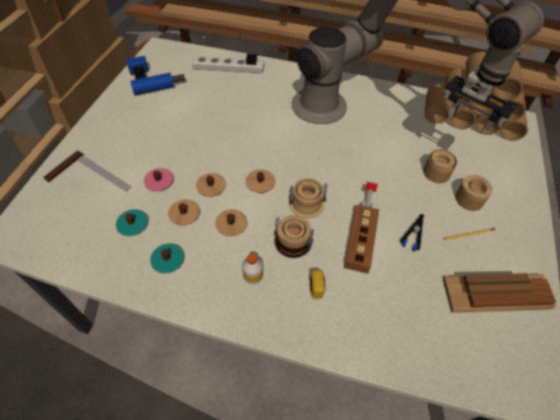

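Top view: the jig is at (180,225) with its red pad at (181,299). The clipped canister with the dark foot is at (260,195) and the one with the pale foot at (259,258). The pale lids are at (341,196), (403,191), (390,244) and (329,272). Not meant: teal lids at (391,127) and (456,157), the pink lid at (460,230), and plain pots without clips at (50,335) and (97,370). I'll confirm in an enlarged crop.

```bash
cat > h.py <<'E'
from plant import readout, viewer, order, bot
import cv2,numpy as np
from scipy.spatial.transform import Rotation as Ro
def cap(n,f=None):
    c=viewer.camera_info(n); im=cv2.cvtColor(viewer.capture(n),cv2.COLOR_RGB2BGR)
    if f: cv2.imwrite('pics/'+f,im)
    return c,im
def ray(c,px):
    K=np.array([[c['fx'],0,c['cx']],[0,c['fy'],c['cy']],[0,0,1]])
    u=cv2.undistortPoints(np.array(px,float).reshape(-1,1,2),K,np.array(c['D'],float)).reshape(-1,2)
    d=np.c_[u[:,0],-u[:,1],-np.ones(len(u))]
    return np.array(c['origin'],float),Ro.from_euler('xyz',c['rotation']).apply(d)
def cast(c,px,z):
    o,d=ray(c,px); return o+d*((z-o[2])/d[:,2])[:,None]
def tri(c1,p1,c2,p2):
    o1,d1=ray(c1,p1);o2,d2=ray(c2,p2);out=[]
    for a,b in zip(d1,d2):
        t=np.linalg.lstsq(np.c_[a,-b],o2-o1,rcond=None)[0]
        A,B=o1+a*t[0],o2+b*t[1]; out.append([*((A+B)/2),np.linalg.norm(A-B)])
    return np.array(out)
def blobs(mask,amin=20,amax=1e6):
    n,l,s,c=cv2.connectedComponentsWithStats(mask.astype(np.uint8))
    return [(round(c[i][0],1),round(c[i][1],1),int(s[i,4]),s[i,:4].tolist()) for i in range(1,n) if amin<s[i,4]<amax]
def obs():
    o=readout.get_obs(); print('t',round(o['time'],2),'pos',np.round(o['tool_pos'],1),'rot',np.round(o['tcp_rot'],3),'F',np.round(o['contact_force'],1),'w',round(o['grip_width'],1),'ff',round(o['finger_force'],1)); return o
E
python3 - <<'E'
from h import *
im=cv2.imread('pics/top0.png')
cv2.imwrite('pics/crop0.png',cv2.resize(im[150:320,150:310],None,fx=3.5,fy=3.5,interpolation=cv2.INTER_CUBIC))
hsv=cv2.cvtColor(im,cv2.COLOR_BGR2HSV)
c=viewer.camera_info('top')
for p,z in [((180,190),40),((180,260),40),((181,299),52),((259,195),70),((258,258),70),((341,196),47),((403,191),47),((390,244),47),((329,272),47),((290,131),105),((216,145),50),((121,258),10)]:
    print(p,np.round(cast(c,[p],z)[0],0))
E
```

```text
(180, 190) [641. 250.  40.]
(180, 260) [475. 252.  40.]
(181, 299) [386. 248.  52.]
(259, 195) [620.  61.  70.]
(258, 258) [477.  66.  70.]
(341, 196) [ 616. -128.   47.]
(403, 191) [ 624. -274.   47.]
(390, 244) [ 501. -239.   47.]
(329, 272) [440. -95.  47.]
(290, 131) [759. -13. 105.]
(216, 145) [744. 162.  50.]
(121, 258) [482. 404.  10.]
```

View pics/crop0.png

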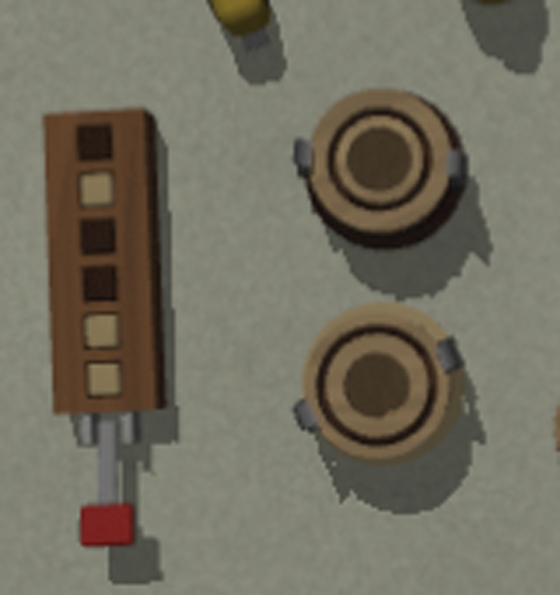

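Confirmed: the clipped canister with the dark foot, crop (380,160), is can_walnut. The one with the cream foot, crop (377,385), is can_maple. The jig's lever is at its lower (-x) end, with the pad at crop (107,525). Some of the dark pockets may be empty. I'll move above the pad.

```bash
python3 -m creep '0.0223 -0.0293 0 0 0 0.05 0;0.0223 -0.0293 0 0 0 0.05 0;0.0223 -0.0293 0 0 0 0.05 0;0.0223 -0.0293 0 0 0 0.05 0;0.0223 -0.0293 0 0 0 0.05 0;0.0223 -0.0293 0 0 0 0.05 0;0.0223 -0.0293 0 0 0 0.05 0;0.0223 -0.0293 0 0 0 0.05 0'; python3 -m creep '0 0 0 0 0 0 0;0 0 0 0 0 0 0'
python3 - <<'E'
from h import *
obs(); c,im=cap('wrist','w1.png'); print(c['origin'],c['rotation'])
E
```

```text
time: 0.82
tool_pos: [386.7, 246.2, 292.2]
tcp_rot: [3.142, -0.0, 3.137]
contact_force: [0.4, 0.4, 0.5]
grip_width: 42.7
finger_force: 0.0
time: 0.98
tool_pos: [387.0, 246.4, 292.0]
tcp_rot: [-3.142, -0.001, 3.13]
contact_force: [-1.1, 0.8, -0.3]
grip_width: 29.3
finger_force: 0.0
t 0.98 pos [387.  246.4 292. ] rot [-3.142e+00 -1.000e-03  3.130e+00] F [-1.1  0.8 -0.3] w 29.3 ff 0.0
[313.2394915  246.36955564 384.09738659] [-2.77556577e-01 -9.78389173e-04  1.56041772e+00]
```

View pics/w1.png

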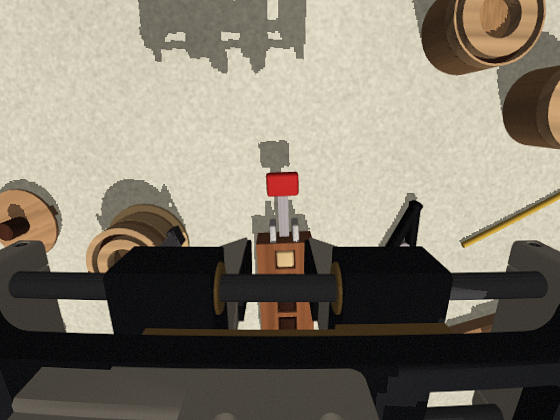

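The wrist view shows the red pad at (283,183) and the first jig pocket with a maple plug at (285,260). Its upper edge points to world -x. I'll triangulate the pad with the top view.

```bash
cat >> h.py <<'E'
def redpad(im):
    h=cv2.cvtColor(im,cv2.COLOR_BGR2HSV); return max(blobs(((h[...,0]<6)|(h[...,0]>174))&(h[...,1]>170)&(h[...,2]>90)),key=lambda b:b[2])
E
python3 - <<'E'
from h import *
cw=viewer.camera_info('wrist');ct=viewer.camera_info('top')
a=redpad(cv2.imread('pics/w1.png'));b=redpad(cv2.imread('pics/top0.png'));print(a,b)
print(tri(cw,[a[:2]],ct,[b[:2]]),cast(cw,[a[:2]],50),cast(ct,[b[:2]],50))
E
```

```text
(np.float64(282.0), np.float64(184.2), 663, [267, 173, 31, 23]) (np.float64(180.0), np.float64(299.6), 153, [173, 294, 15, 12])
[[3.83358879e+02 2.52060573e+02 4.37487240e+01 1.35752976e-01]] [[382.01775611 251.91717504  50.        ]] [[383.96812017 250.73432896  50.        ]]
```

```bash
python3 -m creep '-0.001 0.001 -0.04 0 0 0 0;-0.001 0.001 -0.04 0 0 0 0;-0.001 0.001 -0.04 0 0 0 0;-0.001 0.001 -0.04 0 0 0 0;0 0 0 0 0 0 0'
python3 -m creep '0 0 -0.01 0 0 0 0;0 0 -0.01 0 0 0 0;0 0 -0.01 0 0 0 0;0 0 -0.008 0 0 0 0;0 0 -0.006 0 0 0 0;0 0 -0.004 0 0 0 0;0 0 -0.002 0 0 0 0;0 0 0 0 0 0 0'
```

```text
time: 1.45
tool_pos: [377.4, 251.4, 126.2]
tcp_rot: [-3.136, -0.013, 3.136]
contact_force: [-0.8, -0.7, -0.3]
grip_width: 0.1
finger_force: 0.0
time: 2.12
tool_pos: [382.2, 253.0, 86.7]
tcp_rot: [3.14, 0.003, 3.136]
contact_force: [-13.3, -2.8, 43.5]
grip_width: 0.6
finger_force: 23.1
```

```bash
python3 -m creep '0 0 0.04 0 0 0 0;0 0 0.04 0 0 0 0;0 0 0.04 0 0 0 100;0.03 -0.006 0.02 0 0 0 100;0.03 -0.006 0.02 0 0 0 100;0.03 -0.006 0.02 0 0 0 100;0.03 -0.006 0.02 0 0 0 100;0.03 -0.006 0.015 0 0 0 100'
python3 -m creep '0.03 -0.006 0 0 0 0 100;0.03 -0.006 0 0 0 0 100;0.03 -0.006 0 0 0 0 100;0.03 -0.006 0 0 0 0 100;0.03 -0.006 0 0 0 0 100;0 0 0 0 0 0 100;0 0 0 0 0 0 100'
python3 - <<'E'
from h import *
obs(); c,im=cap('wrist','w2.png'); cap('top','top2.png');print(c['origin'],c['rotation'])
E
```

```text
time: 2.78
tool_pos: [533.4, 222.1, 301.2]
tcp_rot: [3.14, 0.004, 3.136]
contact_force: [0.7, 0.2, 0.2]
grip_width: 35.8
finger_force: 0.0
time: 3.37
tool_pos: [682.7, 191.7, 296.9]
tcp_rot: [-3.142, -0.001, 3.134]
contact_force: [-0.1, 0.1, -0.4]
grip_width: 82.4
finger_force: 0.0
t 3.37 pos [682.7 191.7 296.9] rot [-3.142e+00 -1.000e-03  3.134e+00] F [-0.1  0.1 -0.4] w 82.4 ff 0.0
[608.95498391 191.41653059 389.00404793] [-2.77555856e-01 -9.91652614e-04  1.56419375e+00]
```

View pics/w2.png

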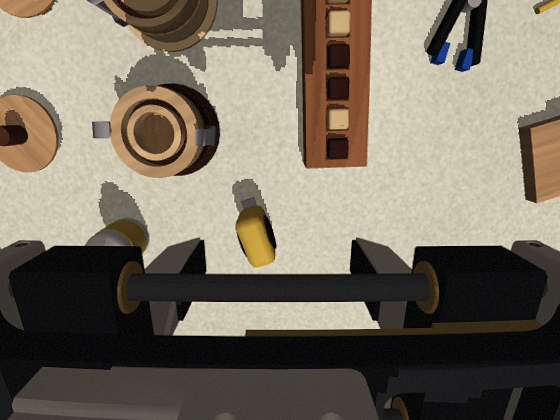

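The jig runs from (337,20) to (337,150), the walnut canister is at (157,130), and the tape and glue are below it. I'll enlarge the jig to tell empty pockets from walnut plugs.

```bash
python3 - <<'E'
from h import *
im=cv2.imread('pics/w2.png')[0:180,290:390]; t=cv2.imread('pics/top2.png')[170:310,150:230]
cv2.imwrite('pics/crop2.png',np.hstack([cv2.resize(im,(330,594),interpolation=cv2.INTER_CUBIC),cv2.resize(t,(340,594),interpolation=cv2.INTER_CUBIC)]))
E
```

```text
(no output)
```

View pics/crop2.png

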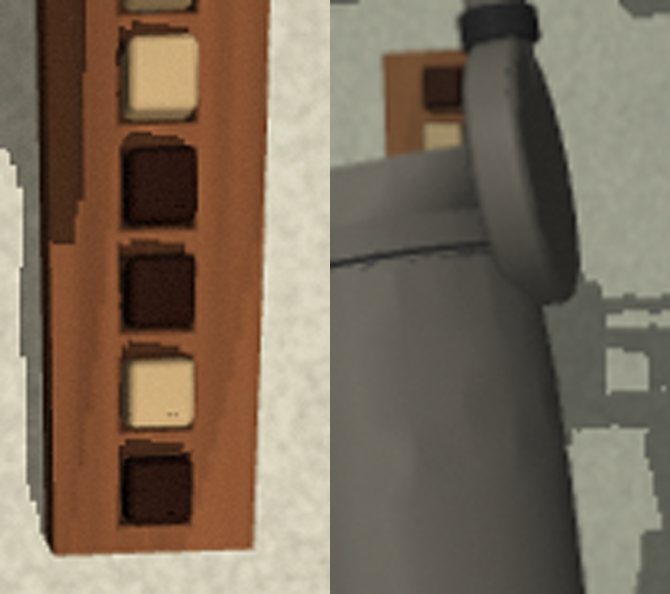

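All six plugs stand raised (shadows on the jig top). From the far end they are W, M, W, W, M, M. I'll take a second wrist view to triangulate.

```bash
python3 -m creep '-0.0 0.014 0 0 0 0 80;0.0 0.014 0 0 0 0 80;0.0 0.01 0 0 0 0 80;0.0 0.01 0 0 0 0 80;-0.0 0.01 0 0 0 0 80;0 0 0 0 0 0 80;0 0 0 0 0 0 80'
python3 - <<'E'
from h import *
obs(); c,im=cap('wrist','w3.png')
np.save('c3.npy',np.r_[c['origin'],c['rotation']])
c2=dict(c);c2['origin']=[608.955,191.417,389.004];c2['rotation']=[-.27755586,-.00099165,1.56419375]
R={}
for n,cc in (('w2',c2),('w3',c)):
    h=cv2.cvtColor(cv2.imread(f'pics/{n}.png'),cv2.COLOR_BGR2HSV)
    m=(h[...,2]>170)&(h[...,1]>75)&(h[...,1]<140)&(h[...,0]>10)&(h[...,0]<25)
    d=(h[...,2]<60)&(h[...,1]>90)
    m[190:]=0;d[190:]=0
    B=[b for b in blobs(m,120,900) if max(b[3][2:])<35]; D=[b for b in blobs(d,120,900) if max(b[3][2:])<40]
    print(n);
    for b in B: print('M',b,np.round(cast(cc,[b[:2]],51)[0],1))
    for b in D: print('D',b,np.round(cast(cc,[b[:2]],51)[0],1))
E
```

```text
time: 4.05
tool_pos: [681.8, 250.8, 297.0]
tcp_rot: [-3.141, -0.0, 3.136]
contact_force: [-0.3, 0.2, 0.6]
grip_width: 73.1
finger_force: 0.0
t 4.05 pos [681.8 250.8 297. ] rot [-3.141 -0.     3.136] F [-0.3  0.2  0.6] w 73.1 ff 0.0
w2
M (np.float64(35.8), np.float64(8.5), 152, [19, 0, 33, 16]) [491.7 -56.6  51. ]
M (np.float64(115.3), np.float64(9.3), 147, [105, 0, 21, 21]) [497.4  28.6  51. ]
M (np.float64(339.4), np.float64(21.9), 395, [330, 11, 20, 22]) [513.1 254.5  51. ]
M (np.float64(338.6), np.float64(119.1), 333, [330, 110, 18, 19]) [608.4 257.3  51. ]
M (np.float64(544.4), np.float64(135.4), 226, [532, 127, 28, 18]) [623.7 494.8  51. ]
D (np.float64(337.9), np.float64(56.1), 558, [327, 44, 23, 25]) [545.4 254.1  51. ]
D (np.float64(337.2), np.float64(87.6), 526, [326, 76, 23, 24]) [576.3 254.5  51. ]
D (np.float64(15.2), np.float64(134.2), 375, [0, 125, 28, 21]) [ 618.5 -105.2   51. ]
D (np.float64(336.7), np.float64(147.7), 447, [326, 137, 22, 22]) [638.8 256.5  51. ]
w3
M (np.float64(56.1), np.float64(11.0), 123, [46, 0, 26, 20]) [495.3  23.9  51. ]
M (np.float64(284.5), np.float64(120.0), 336, [275, 111, 19, 19]) [608.4 257.9  51. ]
M (np.float64(501.3), np.float64(135.5), 296, [487, 126, 31, 21]) [623.3 501.   51. ]
D (np.float64(132.8), np.float64(8.8), 250, [124, 0, 19, 22]) [497.3 105.3  51. ]
D (np.float64(281.9), np.float64(56.6), 561, [270, 44, 24, 27]) [545.1 255.2  51. ]
D (np.float64(282.9), np.float64(88.6), 502, [272, 77, 23, 24]) [576.4 256.2  51. ]
D (np.float64(92.2), np.float64(134.9), 141, [88, 118, 13, 33]) [621.5  45.2  51. ]
D (np.float64(284.8), np.float64(148.9), 441, [274, 138, 22, 22]) [639.1 258.3  51. ]
D (np.float64(111.6), np.float64(161.0), 127, [93, 151, 35, 16]) [650.7  63.3  51. ]
```

Both views agree on plug tops at z≈51 (raised). Plug x positions are 640 W, 608 M, 576 W, 545 W, 513 M and 481 M; y runs from 258 to 253.5 and the jig's yaw is about 0.033. I'll grasp the far walnut first.

```bash
python3 -m creep '-0.0084 0.0014 -0.032 0 0 0.008 55;-0.0084 0.0014 -0.032 0 0 0.008 55;-0.0084 0.0014 -0.032 0 0 0.008 55;-0.0084 0.0014 -0.032 0 0 0.008 55;-0.0084 0.0014 -0.032 0 0 0.008 55;0 0 -0.012 0 0 0 55;0 0 -0.01 0 0 0 55;0 0 -0.006 0 0 0 55'
python3 -m creep '0 0 0 0 0 0 55;0 0 0 0 0 0 0;0 0 0 0 0 0 0;0 0 0 0 0 0 0;0 0 0 0 0 0 0;0 0 0 0 0 0 0'
```

```text
time: 4.77
tool_pos: [641.0, 256.3, 109.1]
tcp_rot: [3.142, 0.001, -3.109]
contact_force: [0.7, -0.2, -0.8]
grip_width: 50.6
finger_force: 0.0
time: 5.27
tool_pos: [640.5, 257.6, 110.2]
tcp_rot: [3.139, 0.002, -3.109]
contact_force: [-1.4, 13.0, 4.3]
grip_width: 21.9
finger_force: 8.7
```

```bash
python3 -m creep '0 0 0 0 0 0 0;0 0 0.02 0 0 0 0;0 0 0.03 0 0 0 0;-0.002 -0.02 0.025 0 0 0 0;-0.004 -0.038 0.005 0 0 0 0;-0.004 -0.038 0 0 0 0 0;-0.004 -0.038 0 0 0 0 0;-0.004 -0.038 0 0 0 0 0'
python3 -m creep '-0.002 -0.02 0 0 0 0 0;0 0 0 0 0 0 0;0 0 0 0 0 0 0'
python3 - <<'E'
from h import *
obs(); c,im=cap('wrist','w4.png');
im2=cv2.imread('pics/w2.png')
np.save('c4.npy',np.r_[c['origin'],c['rotation']])
cv2.imwrite('pics/v4.png',np.vstack([cv2.resize(im[0:160],None,fx=1.4,fy=1.4,interpolation=cv2.INTER_CUBIC),cv2.resize(im2[60:200,:300],None,fx=2.6133,fy=2.6133)]))
E
```

```text
time: 5.93
tool_pos: [621.6, 83.2, 189.7]
tcp_rot: [-3.141, 0.0, -3.108]
contact_force: [0.7, 0.6, -0.0]
grip_width: 21.2
finger_force: 30.0
time: 6.18
tool_pos: [620.1, 63.6, 189.5]
tcp_rot: [3.141, 0.0, -3.111]
contact_force: [0.5, 0.9, 0.0]
grip_width: 21.3
finger_force: 30.0
t 6.18 pos [620.1  63.6 189.5] rot [ 3.141  0.    -3.111] F [0.5 0.9 0. ] w 21.3 ff 30.0
```

View pics/v4.png

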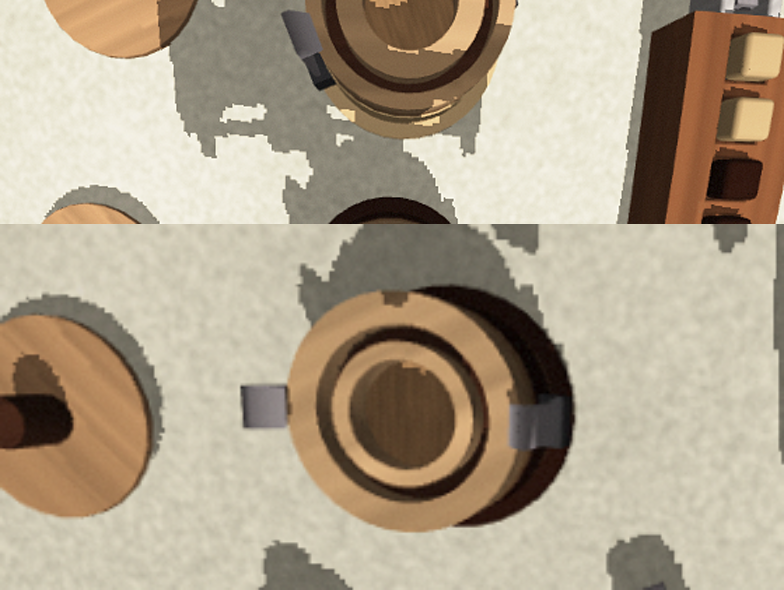

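The enlarged views show the walnut mouth centre at wrist-w2 px ≈(154.6,132.3). Its groove-to-mouth ratio gives about 63 mm; the maple groove comes to about 72–73 mm. I'll cast the mouth centres.

```bash
python3 - <<'E'
from h import *
c=viewer.camera_info('wrist')
c2=dict(c);c2['origin']=[608.955,191.417,389.004];c2['rotation']=[-.27755586,-.00099165,1.56419375]
def edges(n):
    return cv2.imread(f'pics/{n}.png')
print('wal',cast(c2,[(154.6,132.3)],70))
# maple in w4: ray through mouth: center x 411/1.4; bottom of mouth y 51/1.4, groove bottom 92/1.4
print('map',cast(c,[(411/1.4,51/1.4),(411/1.4,92/1.4),(362/1.4,0),(460/1.4,0)],70))
t=viewer.camera_info('top')
print(cast(t,[(258.6,195.7),(257.7,260)],70))
# sub-pixel: mouth floor disk not used; wrist vs top difference above
E
```

```text
wal [[619.74439967  64.84796944  70.        ]]
map [[494.77452642  70.17912758  70.        ]
 [512.22575247  70.95735946  70.        ]
 [474.5034696   47.60833571  70.        ]
 [472.87420693  90.95189741  70.        ]]
[[618.64725704  62.12189501  70.        ]
 [472.32991084  67.13753304  70.        ]]
```

```bash
python3 -m creep '0 0.001 -0.02 0 0 0 0;0 0 -0.02 0 0 0 0;0 0 -0.009 0 0 0 0;0 0 0 0 0 0 0;0 0 0 0 0 0 38;0 0 0 0 0 0 38;0 0 0.004 0 0 0 38;0 0 0.02 0 0 0 38'
python3 -m creep '0 0 0.03 0 0 0 55;-0.008 0.038 0 0 0 0 55;-0.009 0.038 0 0 0 0 55;-0.009 0.038 0 0 0 0 55;-0.009 0.038 0 0 0 0 55;-0.009 0.038 0 0 0 0 55;0 0.003 0 0 0 0 55;0 0 0 0 0 0 55'
```

```text
time: 6.9
tool_pos: [618.9, 65.9, 162.7]
tcp_rot: [3.141, -0.004, -3.108]
contact_force: [-0.8, 0.9, -1.2]
grip_width: 34.3
finger_force: 0.0
time: 7.57
tool_pos: [575.6, 261.3, 195.5]
tcp_rot: [3.141, 0.002, -3.104]
contact_force: [0.4, -0.9, -0.3]
grip_width: 50.8
finger_force: 0.0
```

```bash
python3 -m creep '0.001 -0.005 -0.03 0 0 0 50;0 0 -0.03 0 0 0 50;0 0 -0.015 0 0 0 50;0 0 -0.011 0 0 0 50;0 0 0 0 0 0 30;0 0 0 0 0 0 0;0 0 0 0 0 0 0;0 0 0 0 0 0 0'
python3 -m creep '0 0 0 0 0 0 0;0 0 0 0 0 0 0;0 0 0 0 0 0 0;0 0 0.015 0 0 0 0;0 0 0.035 0 0 0 0;0 0 0.035 0 0 0 0;0.009 -0.038 0 0 0 0 0;0.009 -0.038 0 0 0 0 0'
python3 -m creep '0.009 -0.038 0 0 0 0 0;0.009 -0.038 0 0 0 0 0;0.007 -0.038 0 0 0 0 0;0 -0.002 -0.01 0 0 0 0;0 0 -0.02 0 0 0 0;0 0 0 0 0 0 0'
```

```text
time: 8.23
tool_pos: [578.1, 254.6, 109.8]
tcp_rot: [3.139, 0.003, -3.109]
contact_force: [-1.0, 12.1, 4.3]
grip_width: 23.9
finger_force: 6.0
time: 8.9
tool_pos: [596.1, 179.0, 197.2]
tcp_rot: [3.14, 0.007, -3.104]
contact_force: [1.7, -0.6, -1.3]
grip_width: 21.3
finger_force: 30.0
time: 9.4
tool_pos: [618.7, 60.9, 160.6]
tcp_rot: [3.141, -0.005, -3.11]
contact_force: [-0.6, -0.2, -0.9]
grip_width: 21.4
finger_force: 30.0
```

```bash
python3 -m creep '0.001 0.002 -0.012 0 0 0 0;0 0 -0.009 0 0 0 0;0 0 0 0 0 0 0;0 0 0 0 0 0 38;0 0 0 0 0 0 38;0 0 0.005 0 0 0 38;0 0 0.02 0 0 0 38;0 0 0.03 0 0 0 50'
python3 -m creep '-0.014 0.036 0.01 0 0 0 50;-0.015 0.036 0 0 0 0 50;-0.015 0.036 0 0 0 0 50;-0.015 0.036 0 0 0 0 50;-0.014 0.036 0 0 0 0 50;-0.002 0.01 0 0 0 0 50;0 0 0 0 0 0 50'
```

```text
time: 10.07
tool_pos: [619.9, 63.9, 196.0]
tcp_rot: [3.141, -0.005, -3.108]
contact_force: [0.5, 0.6, 0.2]
grip_width: 37.9
finger_force: 0.0
time: 10.65
tool_pos: [545.2, 256.8, 208.4]
tcp_rot: [3.141, 0.002, -3.104]
contact_force: [0.4, 0.1, -0.5]
grip_width: 46.1
finger_force: 0.0
```

```bash
python3 -m creep '0 -0.002 -0.035 0 0 0 50;0 0 -0.035 0 0 0 50;0 0 -0.02 0 0 0 50;0 0 -0.009 0 0 0 50;0 0 0 0 0 0 30;0 0 0 0 0 0 0;0 0 0 0 0 0 0;0 0 0 0 0 0 0'
python3 -m creep '0 0 0 0 0 0 0;0 0 0 0 0 0 0;0 0 0 0 0 0 0;0 0 0.015 0 0 0 0;0 0 0.035 0 0 0 0;0 0 0.035 0 0 0 0;0.014 -0.036 0 0 0 0 0;0.014 -0.036 0 0 0 0 0'
python3 -m creep '0.014 -0.036 0 0 0 0 0;0.014 -0.036 0 0 0 0 0;0.014 -0.036 0 0 0 0 0;0.004 -0.011 -0.01 0 0 0 0;0 0 -0.02 0 0 0 0;0 0 0 0 0 0 0'
```

```text
time: 11.32
tool_pos: [547.4, 253.3, 110.1]
tcp_rot: [3.137, 0.004, -3.11]
contact_force: [-1.2, 17.4, 5.7]
grip_width: 23.7
finger_force: 8.5
time: 11.98
tool_pos: [575.4, 180.7, 197.2]
tcp_rot: [3.14, 0.008, -3.104]
contact_force: [0.7, 0.0, -1.0]
grip_width: 21.3
finger_force: 29.9
time: 12.48
tool_pos: [618.9, 59.4, 160.4]
tcp_rot: [3.141, -0.005, -3.111]
contact_force: [-0.7, -0.2, 0.3]
grip_width: 21.6
finger_force: 29.9
```

```bash
python3 -m creep '0.001 0.003 -0.012 0 0 0 0;0 0 -0.009 0 0 0 0;0 0 0 0 0 0 0;0 0 0 0 0 0 38;0 0 0 0 0 0 38;0 0 0.005 0 0 0 38;0 0 0.02 0 0 0 38;0 0 0.03 0 0 0 50'
python3 -m creep '-0.002 0.038 0.01 0 0 0 50;-0.002 0.038 0 0 0 0 50;-0.002 0.038 0 0 0 0 50;-0.002 0.038 0 0 0 0 50;-0.002 0.038 0 0 0 0 50;-0.002 0.004 0 0 0 0 50;0 0 0 0 0 0 50'
```

```text
time: 13.15
tool_pos: [619.9, 63.9, 196.0]
tcp_rot: [3.141, -0.005, -3.108]
contact_force: [1.0, 0.1, -0.2]
grip_width: 38.0
finger_force: 0.0
time: 13.73
tool_pos: [608.3, 260.5, 208.0]
tcp_rot: [3.141, 0.001, -3.104]
contact_force: [0.5, -1.2, -0.3]
grip_width: 45.8
finger_force: 0.0
```

```bash
python3 -m creep '0 -0.003 -0.035 0 0 0 50;0 0 -0.035 0 0 0 50;0 0 -0.02 0 0 0 50;0 0 -0.009 0 0 0 50;0 0 0 0 0 0 30;0 0 0 0 0 0 0;0 0 0 0 0 0 0;0 0 0 0 0 0 0'
python3 -m creep '0 0 0 0 0 0 0;0 0 0 0 0 0 0;0 0 0 0 0 0 0;0 0 0.015 0 0 0 0;0 0 0.035 0 0 0 0;0 0 0.035 0 0 0 0;-0.0225 -0.031 0 0 0 0 0;-0.0225 -0.031 0 0 0 0 0'
python3 -m creep '-0.0225 -0.031 0 0 0 0 0;-0.0225 -0.031 0 0 0 0 0;-0.0225 -0.031 0 0 0 0 0;-0.0225 -0.031 -0.01 0 0 0 0;0 0 -0.02 0 0 0 0;0 0 0 0 0 0 0'
```

```text
time: 14.4
tool_pos: [610.1, 255.5, 109.9]
tcp_rot: [3.138, 0.003, -3.11]
contact_force: [-1.8, 11.5, 3.8]
grip_width: 23.6
finger_force: 5.8
time: 15.07
tool_pos: [565.8, 193.3, 196.8]
tcp_rot: [3.14, 0.009, -3.106]
contact_force: [-0.5, -1.6, -0.2]
grip_width: 21.4
finger_force: 30.0
time: 15.57
tool_pos: [472.2, 67.2, 162.1]
tcp_rot: [3.141, -0.003, -3.111]
contact_force: [-0.8, 0.3, -0.4]
grip_width: 21.5
finger_force: 30.0
```

```bash
python3 -m creep '0.001 0.002 -0.012 0 0 0 0;0 0 -0.009 0 0 0 0;0 0 0 0 0 0 0;0 0 0 0 0 0 38;0 0 0 0 0 0 38;0 0 0.005 0 0 0 38;0 0 0.02 0 0 0 38;0 0 0.03 0 0 0 50'
python3 -m creep '0.008 0.036 0.01 0 0 0 50;0.008 0.036 0 0 0 0 50;0.008 0.036 0 0 0 0 50;0.008 0.036 0 0 0 0 50;0.008 0.036 0 0 0 0 50;0 0.004 0 0 0 0 50;0 0 0 0 0 0 50'
```

```text
time: 16.23
tool_pos: [474.0, 70.9, 196.7]
tcp_rot: [3.141, -0.005, -3.108]
contact_force: [-0.1, 0.3, -0.1]
grip_width: 38.1
finger_force: 0.0
time: 16.82
tool_pos: [514.9, 256.8, 207.7]
tcp_rot: [3.141, 0.001, -3.105]
contact_force: [-0.1, -0.4, 0.2]
grip_width: 46.3
finger_force: 0.0
```

```bash
python3 -m creep '-0.001 -0.002 -0.035 0 0 0 50;0 0 -0.035 0 0 0 50;0 0 -0.02 0 0 0 50;0 0 -0.009 0 0 0 50;0 0 0 0 0 0 30;0 0 0 0 0 0 0;0 0 0 0 0 0 0;0 0 0 0 0 0 0'
python3 -m creep '0 0 0 0 0 0 0;0 0 0 0 0 0 0;0 0 0 0 0 0 0;0 0 0.015 0 0 0 0;0 0 0.035 0 0 0 0;0 0 0.035 0 0 0 0;-0.008 -0.036 0 0 0 0 0;-0.008 -0.036 0 0 0 0 0'
python3 -m creep '-0.008 -0.036 0 0 0 0 0;-0.008 -0.036 0 0 0 0 0;-0.008 -0.036 0 0 0 0 0;0 -0.004 -0.01 0 0 0 0;0 0 -0.02 0 0 0 0;0 0 0 0 0 0 0'
```

```text
time: 17.48
tool_pos: [514.9, 252.9, 109.6]
tcp_rot: [3.14, 0.003, -3.109]
contact_force: [-1.0, 14.7, 6.6]
grip_width: 23.9
finger_force: 7.3
time: 18.15
tool_pos: [499.2, 181.2, 196.1]
tcp_rot: [3.141, 0.007, -3.105]
contact_force: [0.7, -1.4, -0.5]
grip_width: 21.7
finger_force: 30.0
time: 18.65
tool_pos: [472.7, 67.7, 161.6]
tcp_rot: [3.142, -0.004, -3.11]
contact_force: [-0.2, 0.8, 0.2]
grip_width: 21.4
finger_force: 30.0
```

Last maple plug is at (481.5, 253.3).

```bash
python3 -m creep '0.001 0.002 -0.012 0 0 0 0;0 0 -0.009 0 0 0 0;0 0 0 0 0 0 0;0 0 0 0 0 0 38;0 0 0 0 0 0 38;0 0 0.005 0 0 0 38;0 0 0.02 0 0 0 38;0 0 0.03 0 0 0 50'
python3 -m creep '0.002 0.036 0.01 0 0 0 50;0.002 0.036 0 0 0 0 50;0.002 0.036 0 0 0 0 50;0.001 0.036 0 0 0 0 50;0 0.036 0 0 0 0 50;0 0.001 0 0 0 0 50;0 0 0 0 0 0 50'
python3 -m creep '0 0 -0.035 0 0 0 50;0 0 -0.035 0 0 0 50;0 0 -0.02 0 0 0 50;0 0 -0.009 0 0 0 50;0 0 0 0 0 0 30;0 0 0 0 0 0 0;0 0 0 0 0 0 0;0 0 0 0 0 0 0'
```

```text
time: 19.32
tool_pos: [473.9, 70.8, 196.7]
tcp_rot: [3.141, -0.005, -3.108]
contact_force: [-0.5, -0.9, 0.1]
grip_width: 38.1
finger_force: 0.0
time: 19.9
tool_pos: [481.8, 253.5, 207.9]
tcp_rot: [3.141, 0.001, -3.105]
contact_force: [0.2, -0.2, -0.4]
grip_width: 45.7
finger_force: 0.0
time: 20.57
tool_pos: [482.9, 251.9, 109.5]
tcp_rot: [3.14, 0.003, -3.109]
contact_force: [-0.0, 14.4, 6.0]
grip_width: 23.8
finger_force: 7.5
```

```bash
python3 -m creep '0 0 0 0 0 0 0;0 0 0 0 0 0 0;0 0 0 0 0 0 0;0 0 0.015 0 0 0 0;0 0 0.035 0 0 0 0;0 0 0.035 0 0 0 0;-0.002 -0.036 0 0 0 0 0;-0.002 -0.036 0 0 0 0 0'
python3 -m creep '-0.002 -0.036 0 0 0 0 0;-0.001 -0.036 0 0 0 0 0;0 -0.036 0 0 0 0 0;0 -0.001 -0.01 0 0 0 0;0 0 -0.02 0 0 0 0;0 0 0 0 0 0 0'
```

```text
time: 21.23
tool_pos: [479.2, 180.4, 196.3]
tcp_rot: [3.14, 0.007, -3.105]
contact_force: [0.1, -0.5, -0.9]
grip_width: 21.5
finger_force: 30.0
time: 21.73
tool_pos: [473.9, 69.8, 161.7]
tcp_rot: [3.141, -0.003, -3.11]
contact_force: [-0.6, 0.9, -1.0]
grip_width: 21.8
finger_force: 30.0
```

```bash
python3 -m creep '0 0.001 -0.012 0 0 0 0;0 0 -0.009 0 0 0 0;0 0 0 0 0 0 0;0 0 0 0 0 0 38;0 0 0 0 0 0 38;0 0 0.005 0 0 0 38;0 0 0.02 0 0 0 38;0 0 0.03 0 0 0 50'
python3 -m creep '0.025 -0.01 0.025 0 0 0 50;0.025 -0.01 0.025 0 0 0 50;0.025 -0.01 0.025 0 0 0 50;0.025 -0.01 0.025 0 0 0 50;0.03 -0.02 0.015 0 0 0 50;0.03 -0.02 0.01 0 0 0 50;0.03 -0.02 0.01 0 0 0 50;0.03 -0.02 0 0 0 0 50'
python3 -m creep '0.005 -0.03 0 0 0 0 50;0 -0.03 0 0 0 0 50;0 -0.02 0 0 0 0 50;0 0 0 0 0 0 50;0 0 0 0 0 0 50'
python3 - <<'E'
from h import *
obs(); c,im=cap('wrist','w5.png'); np.save('c5.npy',np.r_[c['origin'],c['rotation']]); cap('top','top5.png'); cap('scene','scene5.png')
E
```

```text
time: 22.4
tool_pos: [473.9, 71.8, 196.7]
tcp_rot: [3.141, -0.005, -3.108]
contact_force: [-0.4, -0.4, 0.7]
grip_width: 38.4
finger_force: 0.0
time: 23.07
tool_pos: [696.4, -49.0, 336.5]
tcp_rot: [-3.141, 0.005, -3.108]
contact_force: [1.8, 0.4, 0.5]
grip_width: 45.9
finger_force: 0.0
time: 23.48
tool_pos: [699.9, -129.2, 332.7]
tcp_rot: [3.141, 0.0, -3.11]
contact_force: [-0.3, -0.0, 0.2]
grip_width: 46.2
finger_force: 0.0
t 23.48 pos [ 699.9 -129.2  332.7] rot [ 3.141  0.    -3.11 ] F [-0.3 -0.   0.2] w 46.2 ff 0.0
```

View pics/w5.png

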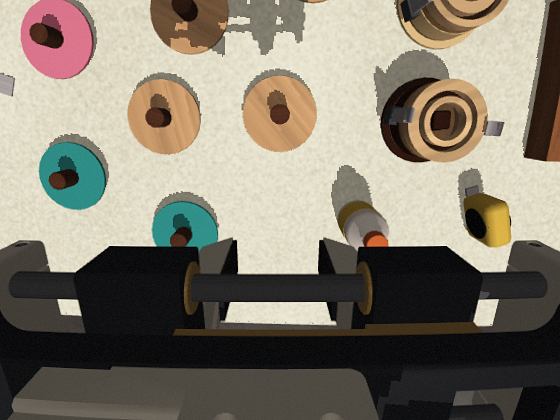

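The plug pile is visible in the walnut mouth at (440,120). The lids are at (280,112), (163,115), (190,25) and, at the top edge, (317,0). I'll measure the lids from wrist and top.

```bash
cat >> h.py <<'E'
def C(f):
    c=dict(viewer.camera_info('wrist')); a=np.load(f); c['origin']=a[:3];c['rotation']=a[3:]; return c
def lids(c,im,z=17,lo=300):
    h=cv2.cvtColor(im,cv2.COLOR_BGR2HSV); k=(h[...,0]>6)&(h[...,0]<22)&(h[...,1]>85)&(h[...,2]>60)
    out=[]
    cs,_=cv2.findContours(k.astype(np.uint8)*255,cv2.RETR_EXTERNAL,cv2.CHAIN_APPROX_NONE)
    for q in cs:
        if cv2.contourArea(q)<lo: continue
        p=cast(c,q.reshape(-1,2).astype(float),z)[:,:2].astype(np.float32)
        (x,y),r=cv2.minEnclosingCircle(p); A=cv2.contourArea(p.reshape(-1,1,2))
        u=q.reshape(-1,2).mean(0)
        if 40<r<58: e=cv2.fitEllipse(p); out.append((np.round(u),round(x,1),round(y,1),round(r,1),'ell',np.round(e[0],1),np.round(e[1],1)))
    return out
def knob(c,im,u,z=47,R=28):
    h=cv2.cvtColor(im,cv2.COLOR_BGR2HSV); 
E
python3 - <<'E'
from h import *
c=C('c5.npy'); 
for r in lids(c,cv2.imread('pics/w5.png')): print(*r)
t=viewer.camera_info('top')
for n in ('top5','top0'):
  print(n)
  for r in lids(t,cv2.imread(f'pics/{n}.png')): print(*r)
E
```

```text
[487. 218.] 756.7 166.9 46.3 ell [750.2 172.1] [60.8 79.6]
[556. 130.] 619.3 254.3 46.0 ell [648.3 253.4] [ 16.6 120.7]
[163. 116.] 626.8 -280.7 47.8 ell [ 626.8 -280.6] [93.6 94.2]
[279. 113.] 619.2 -129.9 47.7 ell [ 619.2 -129.9] [93.8 94.1]
[190.  21.] 502.3 -243.1 47.5 ell [ 515.3 -242.7] [63.8 99.6]
top5
[258. 259.] 473.0 67.9 53.5 ell [474.   70.7] [ 97.1 103.8]
[393. 247.] 501.2 -243.2 46.8 ell [ 494.3 -253.3] [62.1 91.3]
[258. 196.] 625.5 66.6 50.1 ell [624.6  66.4] [93.7 97.8]
[411. 193.] 624.8 -288.6 44.8 ell [ 621.8 -302.5] [42.3 95.1]
top0
[328. 272.] 438.9 -94.9 47.1 ell [438.9 -95. ] [90.9 92. ]
[259. 259.] 473.0 67.9 53.5 ell [473.9  70.7] [ 97.1 104. ]
[389. 244.] 501.2 -242.3 47.2 ell [ 501.2 -242.5] [91.6 91.9]
[340. 196.] 618.9 -128.9 47.1 ell [ 618.9 -129. ] [91.4 91.9]
[258. 196.] 626.0 66.5 49.8 ell [625.2  66.5] [93.2 96.9]
[402. 191.] 626.8 -279.9 47.0 ell [ 626.6 -280.1] [91.2 91.8]
```

```bash
python3 -m creep '0.002 0.035 -0.01 0 0 0 50;0.002 0.035 -0.01 0 0 0 50;0.002 0.035 -0.01 0 0 0 50;0.002 0.035 -0.01 0 0 0 50;0.002 0.035 -0.01 0 0 0 50;0.002 0.02 -0.01 0 0 0 50;0 0 0 0 0 0 50;0 0 0 0 0 0 50'
python3 - <<'E'
from h import *
obs(); c,im=cap('wrist','w6.png'); np.save('c6.npy',np.r_[c['origin'],c['rotation']])
E
python3 -m creep '-0.036 0.001 0 0 0 0 50;-0.036 0.001 0 0 0 0 50;-0.036 0.001 0 0 0 0 50;-0.036 0.001 0 0 0 0 50;0 0 0 0 0 0 50;0 0 0 0 0 0 50;0 0 0 0 0 0 50'
python3 - <<'E'
from h import *
obs(); c,im7=cap('wrist','w7.png'); np.save('c7.npy',np.r_[c['origin'],c['rotation']])
im6=cv2.imread('pics/w6.png')
cv2.imwrite('pics/v7.png',np.hstack([cv2.resize(im6[0:220,170:420],(390,343),interpolation=cv2.INTER_CUBIC),cv2.resize(im7[0:220,170:420],(390,343),interpolation=cv2.INTER_CUBIC)]))
E
```

```text
time: 24.3
tool_pos: [711.5, 69.6, 271.9]
tcp_rot: [3.142, -0.001, -3.104]
contact_force: [0.1, -0.3, -0.4]
grip_width: 46.1
finger_force: 0.0
t 24.3 pos [711.5  69.6 271.9] rot [ 3.142e+00 -1.000e-03 -3.104e+00] F [ 0.1 -0.3 -0.4] w 46.1 ff 0.0
time: 24.93
tool_pos: [569.1, 69.9, 273.9]
tcp_rot: [-3.141, 0.004, -3.11]
contact_force: [0.4, -0.5, 1.1]
grip_width: 45.6
finger_force: 0.0
t 24.93 pos [569.1  69.9 273.9] rot [-3.141  0.004 -3.11 ] F [ 0.4 -0.5  1.1] w 45.6 ff 0.0
```

View pics/v7.png

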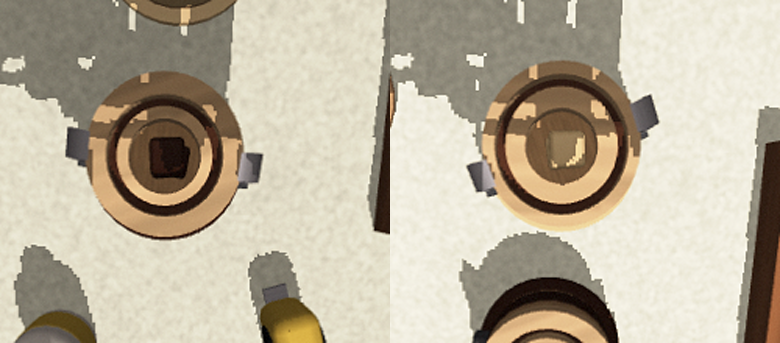

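Both canisters hold their plugs, and the groove rings are clearly visible. I'll fit the dark groove rings at z=70.

```bash
python3 - <<'E'
from h import *
for n,cf,ctr in (('w6','c6.npy',(170+164/1.56,155/1.56)),('w7','c7.npy',(170+172/1.56,145/1.56))):
    c=C(cf); h=cv2.cvtColor(cv2.imread(f'pics/{n}.png'),cv2.COLOR_BGR2HSV)
    for th in (60,75):
        m=(h[...,2]<th).astype(np.uint8)
        cs,hi=cv2.findContours(m,cv2.RETR_CCOMP,cv2.CHAIN_APPROX_NONE)
        for q in cs:
            q=q.reshape(-1,2).astype(float)
            if len(q)<60: continue
            p=cast(c,q,70)[:,:2].astype(np.float32); e=cv2.fitEllipse(p)
            if 40<e[1][0] and e[1][1]<100: print(n,th,len(q),np.round(e[0],1),np.round(e[1],1))
    # clip (grey-blue) directions
    g=(h[...,1]<70)&(h[...,2]<150)&(h[...,2]>60)&(h[...,0]>100)
    for b in blobs(g,60,2000):
        w=cast(c,[b[:2]],85)[0]; print('clip?',b[:3],np.round(w,0))
E
```

```text
w6 60 112 [ 761.8 -208.7] [75.8 79.5]
w6 60 211 [615.3  62. ] [66.3 73.7]
w6 60 157 [614.8  63. ] [51.1 57.9]
w6 75 140 [ 763.8 -208.7] [79.3 80. ]
w6 75 134 [626.9  63.5] [81.8 88.6]
w6 75 89 [626.   61.6] [46.2 52.9]
w6 75 220 [620.3  63.6] [66.2 67.5]
w6 75 192 [620.2  63.3] [57.3 58.8]
clip? (np.float64(220.3), np.float64(92.3), 140) [616.  16.  85.]
clip? (np.float64(329.9), np.float64(109.1), 92) [627. 112.  85.]
w7 60 215 [466.8  65.8] [76.5 85.7]
w7 60 191 [468.4  68.1] [61.9 68.3]
w7 75 137 [607.6  60.8] [40.7 53.9]
w7 75 273 [838.  370.8] [44.9 64.5]
w7 75 229 [464.1  65. ] [78.4 91.9]
w7 75 227 [470.   68.1] [68.1 70. ]
clip? (np.float64(332.2), np.float64(73.1), 149) [455. 113.  85.]
```

```bash
cat >> h.py <<'E'
def proj(c,P):
    R=Ro.from_euler('xyz',c['rotation']); q=R.inv().apply(np.asarray(P)-np.asarray(c['origin'])); q=q*[1,-1,-1]
    K=np.array([[c['fx'],0,c['cx']],[0,c['fy'],c['cy']],[0,0,1]])
    return cv2.projectPoints(q,np.zeros(3),np.zeros(3),K,np.array(c['D'],float))[0].reshape(-1,2)
def ringfit(c,im,x,y,D,z=70):
    """inner/outer edge of dark groove, by radial brightness profiles on plane z"""
    g=cv2.cvtColor(im,cv2.COLOR_BGR2GRAY).astype(np.float32); r=np.arange(D/2-8,D/2+8.01,.25)
    res=[]
    for it in range(3):
        E=[[],[]]
        for a in np.arange(0,2*np.pi,.05):
            P=np.c_[x+r*np.cos(a),y+r*np.sin(a),r*0+z]; uv=proj(c,P).astype(np.float32)
            v=cv2.remap(g,uv[None,:,0],uv[None,:,1],cv2.INTER_LINEAR)[0]; d=np.diff(v)
            i=int(np.argmin(v[12:-12]))+12; k=int(np.argmin(d[:i])) if i>0 else 0; j=i+int(np.argmax(d[i:]))
            if d[k]<-4: E[0].append(P[k,:2])
            if d[min(j,len(d)-1)]>4: E[1].append(P[j,:2])
        cs=[]
        for e in E:
            e=np.array(e); k=np.ones(len(e),bool)
            for _ in range(4):
                A=np.c_[2*e[k],np.ones(k.sum())]; s=np.linalg.lstsq(A,(e[k]**2).sum(1),rcond=None)[0]
                R=np.sqrt(s[2]+s[0]**2+s[1]**2); k=abs(np.hypot(*(e-s[:2]).T)-R)<1.2
            cs.append((round(s[0],1),round(s[1],1),round(2*R,1),int(k.sum())))
        x=(cs[0][0]+cs[1][0])/2;y=(cs[0][1]+cs[1][1])/2
    return cs
E
python3 - <<'E'
from h import *
t=viewer.camera_info('top')
for n,c,x,y,D in (('w6',C('c6.npy'),620,63.5,63),('w7',C('c7.npy'),471,68,73),('top0',t,619,63,63),('top0',t,472,68,73)): print(n,ringfit(c,cv2.imread(f'pics/{n}.png'),x,y,D))
E
```

```text
w6 [(np.float64(620.1), np.float64(63.1), np.float64(56.2), 126), (np.float64(620.2), np.float64(63.3), np.float64(68.8), 112)]
w7 [(np.float64(472.8), np.float64(67.8), np.float64(66.1), 122), (np.float64(472.6), np.float64(67.9), np.float64(78.9), 108)]
top0 [(np.float64(620.2), np.float64(63.4), np.float64(56.8), 115), (np.float64(620.3), np.float64(63.6), np.float64(67.7), 107)]
top0 [(np.float64(473.4), np.float64(68.1), np.float64(66.3), 119), (np.float64(473.2), np.float64(68.2), np.float64(78.1), 119)]
```

```bash
python3 -m creep '0.0083 -0.0332 0 0 0 0 55;0.0083 -0.0332 0 0 0 0 55;0.0083 -0.0332 -0.01 0 0 0 55;0.0083 -0.0332 -0.02 0 0 0 55;0.0083 -0.0332 -0.02 0 0 0 55;0.0083 -0.0332 -0.02 0 0 0 55;0 0 -0.04 0 0 0 55;0 0 0 0 0 0 55'
python3 -m creep '0 0 -0.02 0 0 0 55;0 0 0 0 0 0 55;0 0 0 0 0 0 55'
python3 - <<'E'
from h import *
obs()
E
```

```text
time: 25.65
tool_pos: [615.9, -130.5, 154.6]
tcp_rot: [3.138, -0.01, -3.112]
contact_force: [-1.7, 0.8, -1.5]
grip_width: 50.5
finger_force: 0.0
time: 25.9
tool_pos: [618.4, -128.0, 142.7]
tcp_rot: [3.141, -0.001, -3.108]
contact_force: [0.1, -0.0, 0.4]
grip_width: 50.7
finger_force: 0.0
t 25.9 pos [ 618.4 -128.   142.7] rot [ 3.141e+00 -1.000e-03 -3.108e+00] F [ 0.1 -0.   0.4] w 50.7 ff 0.0
```

```bash
python3 -m creep '0.0007 -0.001 -0.03 0 0 0 50;0 0 -0.017 0 0 0 50;0 0 -0.009 0 0 0 40;0 0 0 0 0 0 35;0 0 0 0 0 0 0;0 0 0 0 0 0 0;0 0 0 0 0 0 0;0 0 0 0 0 0 0'
python3 -m creep '0 0 0 0 0 0 0;0 0 0 0 0 0 0;0 0 0 0 0 0 0;0 0 0.01 0 0 0 0;0 0 0.03 0 0 0 0;0 0 0.035 0 0 0 0;0 0 0.03 0 0 0 0;0 0 0 0 0 0 0'
```

```text
time: 26.57
tool_pos: [619.6, -129.6, 88.1]
tcp_rot: [-3.141, 0.003, -3.108]
contact_force: [-0.0, 0.8, 5.4]
grip_width: 23.4
finger_force: 30.0
time: 27.23
tool_pos: [621.1, -130.3, 199.0]
tcp_rot: [-3.137, 0.011, -3.108]
contact_force: [1.4, -1.5, 0.2]
grip_width: 23.2
finger_force: 30.0
```

```bash
python3 -m creep '0 0.035 0 0 0 0 0;0 0.035 0 0 0 0 0;0 0.035 0 0 0 0 0;0 0.035 0 0 0 0 0;0 0.035 0 0 0 0 0;0 0.017 0 0 0 0 0;0 0 0 0 0 0 0;0 0 0 0 0 0 0'
python3 - <<'E'
from h import *
obs()
E
```

```text
time: 27.9
tool_pos: [618.3, 63.5, 191.3]
tcp_rot: [-3.141, -0.0, -3.106]
contact_force: [0.2, -0.4, -0.6]
grip_width: 23.5
finger_force: 30.0
t 27.9 pos [618.3  63.5 191.3] rot [-3.141 -0.    -3.106] F [ 0.2 -0.4 -0.6] w 23.5 ff 30.0
```

```bash
python3 -m creep '0.002 0 -0.015 0 0 0 0;0 0 -0.008 0 0 0 0;0 0 0 0 0 0 0'
python3 -m creep '0 0 -0.004 0 0 0 0;0 0 -0.003 0 0 0 0;0 0 -0.003 0 0 0 0;0 0 0 0 0 0 0'
python3 -m creep '0 0 -0.003 0 0 0 0;0 0 -0.002 0 0 0 0;0 0 0 0 0 0 0'
```

```text
time: 28.15
tool_pos: [619.5, 61.2, 166.1]
tcp_rot: [3.142, -0.004, -3.11]
contact_force: [-1.0, -0.6, 0.0]
grip_width: 23.2
finger_force: 30.0
time: 28.48
tool_pos: [620.8, 62.3, 158.3]
tcp_rot: [3.141, 0.001, -3.109]
contact_force: [0.4, 1.5, -0.3]
grip_width: 23.7
finger_force: 30.0
time: 28.73
tool_pos: [620.9, 62.5, 157.8]
tcp_rot: [-3.141, 0.003, -3.108]
contact_force: [-9.6, -0.2, 25.4]
grip_width: 23.1
finger_force: 30.0
```

```bash
F='tool_pos|contact'; 
python3 -m creep '-0.002 0.001 0.002 0 0 0 0;0 0 0 0 0 0 0' | grep -E $F
python3 -m creep '0 0.0015 0 0 0 0 0;0 0 0 0 0 0 0' | grep -E $F
python3 -m creep '0.002 0 0 0 0 0 0;0 0 0 0 0 0 0' | grep -E $F
python3 -m creep '0 -0.002 0 0 0 0 0;0 0 0 0 0 0 0' | grep -E $F
python3 -m creep '0 -0.002 0 0 0 0 0;0 0 0 0 0 0 0' | grep -E $F
python3 -m creep '-0.002 0 0 0 0 0 0;0 0 0 0 0 0 0' | grep -E $F
```

```text
tool_pos: [619.6, 63.5, 158.0]
contact_force: [-1.9, -0.1, 13.7]
tool_pos: [619.7, 63.9, 158.0]
contact_force: [-2.2, -4.8, 12.9]
tool_pos: [620.3, 63.9, 158.0]
contact_force: [-9.3, -5.1, 18.2]
tool_pos: [620.2, 63.5, 157.9]
contact_force: [-8.8, 1.9, 17.8]
tool_pos: [620.5, 62.7, 158.0]
contact_force: [-6.8, 6.4, 15.3]
tool_pos: [620.0, 62.6, 158.0]
contact_force: [-0.1, 6.0, 12.4]
```

L1 doesn't fit walnut: it stays 12 mm proud across ±2 mm. Now I'll try it on maple.

```bash
python3 -m creep '0 0 0.012 0 0 0 0;0 0 0.025 0 0 0 0;-0.035 0 0 0 0 0 0;-0.037 0.002 0 0 0 0 0;-0.037 0.002 0 0 0 0 0;-0.037 0.001 0 0 0 0 0;0 0 0 0 0 0 0;0 0 0 0 0 0 0'
python3 - <<'E'
from h import *
obs()
E
```

```text
time: 30.4
tool_pos: [470.8, 66.3, 192.4]
tcp_rot: [3.142, -0.001, -3.108]
contact_force: [0.7, 0.0, -1.2]
grip_width: 23.4
finger_force: 30.0
t 30.4 pos [470.8  66.3 192.4] rot [ 3.142e+00 -1.000e-03 -3.108e+00] F [ 0.7  0.  -1.2] w 23.4 ff 30.0
```

```bash
F='tool_pos|contact'; python3 -m creep '0.002 0.002 -0.015 0 0 0 0;0 0 -0.009 0 0 0 0;0 0 0 0 0 0 0;0 0 0 0 0 0 0'|grep -E $F
python3 -m creep '0 0 -0.004 0 0 0 0;0 0 -0.003 0 0 0 0;0 0 -0.003 0 0 0 0;0 0 0 0 0 0 0'|grep -E $F
python3 -m creep '0 0 -0.002 0 0 0 0;0 0 -0.001 0 0 0 0;0 0 0 0 0 0 0'|grep -E $F
```

```text
tool_pos: [475.0, 68.0, 167.7]
contact_force: [-0.9, 0.3, -0.0]
tool_pos: [474.5, 68.2, 157.9]
contact_force: [-1.0, 0.5, -1.1]
tool_pos: [474.8, 68.1, 155.3]
contact_force: [-0.4, -0.6, 0.5]
```

It's past 158 with no force, so it fits maple. I'll press down.

```bash
F='tool_pos|contact|grip'; python3 -m creep '-0.001 0 -0.002 0 0 0 0;0 0 -0.002 0 0 0 0;0 0 -0.002 0 0 0 0;0 0 0 0 0 0 0'|grep -E $F
python3 -m creep '0 0 -0.002 0 0 0 0;0 0 -0.002 0 0 0 0;0 0 0 0 0 0 0'|grep -E $F
python3 -m creep '0 0 -0.002 0 0 0 0;0 0 -0.001 0 0 0 0;0 0 0 0 0 0 0'|grep -E $F
```

```text
tool_pos: [473.4, 68.1, 148.6]
contact_force: [1.0, 0.1, -2.4]
grip_width: 23.2
tool_pos: [473.4, 68.1, 146.2]
contact_force: [-4.0, 0.3, 13.9]
grip_width: 23.0
tool_pos: [473.8, 68.1, 145.4]
contact_force: [-11.0, 0.4, 36.3]
grip_width: 23.3
```

```bash
python3 -m creep '0 0 0.003 0 0 0 0;0 0 0.001 0 0 0 40;0 0 0 0 0 0 40;0 0 0 0 0 0 40;0 0 0.02 0 0 0 40;0 0 0.035 0 0 0 40;0.025 0 0.03 0 0 0 50;0.035 0 0.02 0 0 0 50'
python3 -m creep '0.035 0 0.01 0 0 0 50;0.03 0 0 0 0 0 50;0 0 0 0 0 0 50;0 0 0 0 0 0 50;0 0 0 0 0 0 50'
python3 - <<'E'
from h import *
obs(); c,im=cap('wrist','w8.png'); np.save('c8.npy',np.r_[c['origin'],c['rotation']]); _,t=cap('top','top8.png')
cv2.imwrite('pics/v8.png',np.hstack([cv2.resize(im[0:220,170:420],(390,343),interpolation=cv2.INTER_CUBIC),cv2.resize(t[160:300,240:420],(390,343),interpolation=cv2.INTER_CUBIC)]))
for r in lids(c,im,75): print(*r)
E
```

```text
time: 32.82
tool_pos: [533.0, 68.3, 253.9]
tcp_rot: [3.142, 0.0, -3.108]
contact_force: [2.3, -0.0, 0.2]
grip_width: 44.5
finger_force: 0.0
time: 33.23
tool_pos: [597.8, 68.1, 259.9]
tcp_rot: [3.141, -0.003, -3.108]
contact_force: [0.5, -0.1, 0.3]
grip_width: 46.2
finger_force: 0.0
t 33.23 pos [597.8  68.1 259.9] rot [ 3.141e+00 -3.000e-03 -3.108e+00] F [ 0.5 -0.1  0.3] w 46.2 ff 0.0
[272. 219.] 616.2 63.7 47.5 ell [616.3  63.7] [88.9 94.5]
[282.  60.] 476.5 67.5 50.8 ell [476.1  67.5] [ 92.1 100.8]
```

View pics/v8.png

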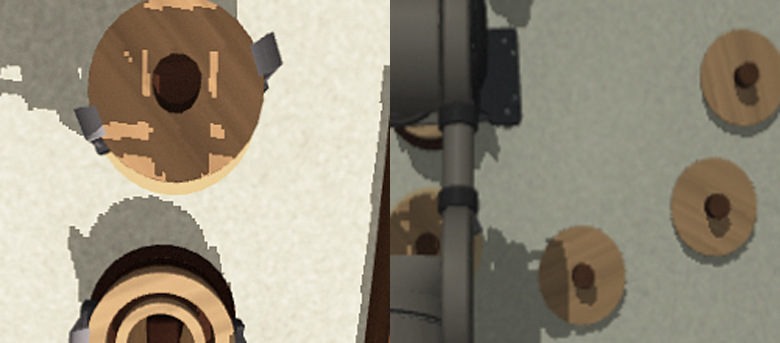

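The lid lies flush on the maple canister, with both clips over its edge at crop (265,55) and (90,120). I'll relocate the remaining lids.

```bash
python3 -m creep '-0.0265 -0.0272 0 0 0 0 55;-0.0265 -0.0272 0 0 0 0 55;-0.0265 -0.0272 0 0 0 0 55;-0.0265 -0.0272 -0.01 0 0 0 55;-0.0265 -0.0272 -0.01 0 0 0 55;-0.0265 -0.0272 -0.01 0 0 0 55;0 0 -0.03 0 0 0 55;0 0 -0.03 0 0 0 55'
python3 -m creep '0 0 -0.01 0 0 0 55;0 0 0 0 0 0 55;0 0 0 0 0 0 55'
python3 - <<'E'
from h import *
obs(); t=viewer.camera_info('top')
for r in lids(t,cv2.imread('pics/top8.png')): print(*r)
E
```

```text
time: 34.0
tool_pos: [438.3, -96.5, 172.0]
tcp_rot: [-3.14, 0.004, -3.112]
contact_force: [0.7, 0.1, -1.2]
grip_width: 50.4
finger_force: 0.0
time: 34.25
tool_pos: [439.1, -94.9, 161.5]
tcp_rot: [3.141, -0.001, -3.108]
contact_force: [0.4, 0.6, 0.3]
grip_width: 50.4
finger_force: 0.0
t 34.25 pos [439.1 -94.9 161.5] rot [ 3.141e+00 -1.000e-03 -3.108e+00] F [0.4 0.6 0.3] w 50.4 ff 0.0
[328. 272.] 438.9 -95.0 47.0 ell [439.  -95.2] [90.5 91.8]
[250. 251.] 494.4 90.8 41.1 ell [494.   88.2] [48.  75.3]
[389. 244.] 501.1 -242.4 47.3 ell [ 501.2 -242.4] [91.7 92.1]
[403. 191.] 626.8 -279.9 47.0 ell [ 626.5 -280.1] [91.2 91.6]
```

```bash
python3 -m creep '0 0 -0.035 0 0 0 50;0 0 -0.025 0 0 0 50;0 0 -0.009 0 0 0 45;0 0 -0.005 0 0 0 40;0 0 0 0 0 0 30;0 0 0 0 0 0 0;0 0 0 0 0 0 0;0 0 0 0 0 0 0'
python3 -m creep '0 0 0 0 0 0 0;0 0 0 0 0 0 0'
python3 -m creep '0 0 0.01 0 0 0 0;0 0 0.03 0 0 0 0;0 0 0.035 0 0 0 0;0 0 0.03 0 0 0 0;0 0 0.005 0 0 0 0;0 0 0 0 0 0 0'
```

```text
time: 34.92
tool_pos: [440.5, -95.4, 88.5]
tcp_rot: [-3.141, 0.003, -3.108]
contact_force: [0.3, -0.3, 3.7]
grip_width: 23.7
finger_force: 30.0
time: 35.08
tool_pos: [440.4, -95.4, 88.4]
tcp_rot: [-3.141, 0.003, -3.108]
contact_force: [-0.6, 0.2, 8.0]
grip_width: 23.5
finger_force: 30.0
time: 35.58
tool_pos: [440.5, -95.5, 199.4]
tcp_rot: [-3.139, 0.005, -3.108]
contact_force: [0.1, -0.1, -1.4]
grip_width: 23.3
finger_force: 30.0
```

```bash
python3 -m creep '0.03 0.0265 0 0 0 0 0;0.03 0.0265 0 0 0 0 0;0.03 0.0265 0 0 0 0 0;0.03 0.0265 0 0 0 0 0;0.03 0.0265 0 0 0 0 0;0.03 0.0265 0 0 0 0 0;0 0 0 0 0 0 0;0 0 0 0 0 0 0'
python3 - <<'E'
from h import *
obs()
E
```

```text
time: 36.25
tool_pos: [619.6, 65.5, 194.1]
tcp_rot: [3.141, -0.004, -3.106]
contact_force: [-0.4, -0.7, -0.9]
grip_width: 23.2
finger_force: 30.0
t 36.25 pos [619.6  65.5 194.1] rot [ 3.141 -0.004 -3.106] F [-0.4 -0.7 -0.9] w 23.2 ff 30.0
```

```bash
F='tool_pos|contact'; python3 -m creep '0.001 -0.002 -0.015 0 0 0 0;0 0 -0.011 0 0 0 0;0 0 0 0 0 0 0;0 0 0 0 0 0 0'|grep -E $F
python3 -m creep '0 0 -0.003 0 0 0 0;0 0 -0.003 0 0 0 0;0 0 -0.002 0 0 0 0;0 0 0 0 0 0 0'|grep -E $F
python3 -m creep '0 0 -0.002 0 0 0 0;0 0 -0.001 0 0 0 0;0 0 0 0 0 0 0'|grep -E $F
```

```text
tool_pos: [619.5, 61.2, 169.9]
contact_force: [-0.7, -0.2, -0.9]
tool_pos: [620.4, 61.8, 163.1]
contact_force: [0.5, -0.5, -0.2]
tool_pos: [620.7, 62.1, 160.3]
contact_force: [0.8, 0.5, 0.2]
```

```bash
F='tool_pos|contact'; python3 -m creep '0.001 0.001 -0.001 0 0 0 0;0 0 -0.001 0 0 0 0;0 0 0 0 0 0 0'|grep -E $F
python3 -m creep '0 0 -0.001 0 0 0 0;0 0 -0.001 0 0 0 0;0 0 0 0 0 0 0'|grep -E $F
python3 -m creep '0 0 -0.001 0 0 0 0;0 0 -0.001 0 0 0 0;0 0 0 0 0 0 0'|grep -E $F
```

```text
tool_pos: [621.8, 63.1, 158.5]
contact_force: [0.4, 2.0, 2.3]
tool_pos: [621.9, 63.1, 158.4]
contact_force: [-5.1, 1.5, 13.6]
tool_pos: [621.9, 63.1, 158.2]
contact_force: [-9.4, 1.2, 23.3]
```

```bash
F='tool_pos|contact'; 
python3 -m creep '-0.0015 0 0.001 0 0 0 0;0 0 0 0 0 0 0' | grep -E $F
python3 -m creep '-0.0015 0 0 0 0 0 0;0 0 0 0 0 0 0' | grep -E $F
python3 -m creep '0 0.002 0 0 0 0 0;0 0 0 0 0 0 0' | grep -E $F
python3 -m creep '0.002 -0.003 0 0 0 0 0;0 0 0 0 0 0 0' | grep -E $F
python3 -m creep '0.002 0.001 0 0 0 0 0;0 0 0 0 0 0 0' | grep -E $F
```

```text
tool_pos: [621.5, 63.1, 158.3]
contact_force: [-1.8, 2.3, 15.3]
tool_pos: [621.2, 63.1, 158.4]
contact_force: [3.6, 2.1, 12.3]
tool_pos: [621.2, 63.8, 158.4]
contact_force: [2.8, -3.9, 13.9]
tool_pos: [621.8, 62.8, 158.3]
contact_force: [-2.4, 5.3, 16.4]
tool_pos: [622.2, 63.1, 158.3]
contact_force: [-10.1, 0.4, 22.1]
```

L4 is rejected by walnut as well. I'll put it back on its spot.

```bash
python3 -m creep '0 0 0.012 0 0 0 0;0 0 0.028 0 0 0 0;-0.03 -0.0265 0 0 0 0 0;-0.03 -0.0265 0 0 0 0 0;-0.03 -0.0265 0 0 0 0 0;-0.03 -0.0265 0 0 0 0 0;-0.03 -0.0265 0 0 0 0 0;-0.03 -0.0265 0 0 0 0 0'
python3 -m creep '0 0 -0.035 0 0 0 0;0 0 -0.035 0 0 0 0;0 0 -0.015 0 0 0 0;0 0 0 0 0 0 0;0 0 0 0 0 0 0'
```

```text
time: 39.42
tool_pos: [440.8, -97.0, 195.1]
tcp_rot: [-3.141, -0.0, -3.108]
contact_force: [-0.2, -1.5, -0.2]
grip_width: 23.3
finger_force: 30.0
time: 39.83
tool_pos: [442.3, -96.2, 109.9]
tcp_rot: [3.141, -0.002, -3.109]
contact_force: [-0.9, 0.4, 0.8]
grip_width: 23.2
finger_force: 30.0
```

```bash
python3 -m creep '0 0 -0.01 0 0 0 0;0 0 -0.008 0 0 0 0;0 0 -0.003 0 0 0 0;0 0 -0.001 0 0 0 0;0 0 0 0 0 0 0;0 0 0 0 0 0 45;0 0 0 0 0 0 45;0 0 0 0 0 0 45'
python3 -m creep '0 0 0.01 0 0 0 50;0 0 0.03 0 0 0 50;0 0 0.035 0 0 0 50;0.015 -0.0365 0 0 0 0 50;0.015 -0.0365 0 0 0 0 50;0.015 -0.0365 0 0 0 0 50;0.015 -0.0365 0 0 0 0 50;0 0 0 0 0 0 50'
python3 -m creep '0 0 0 0 0 0 50;0 0 0 0 0 0 50'
python3 - <<'E'
from h import *
obs(); c,t=cap('top','top9.png')
for r in lids(c,t): print(*r)
E
```

```text
time: 40.5
tool_pos: [442.9, -96.2, 88.6]
tcp_rot: [-3.141, 0.001, -3.108]
contact_force: [0.7, 0.4, -0.8]
grip_width: 38.1
finger_force: 0.0
time: 41.17
tool_pos: [504.9, -248.4, 163.8]
tcp_rot: [-3.137, 0.004, -3.112]
contact_force: [-0.9, -0.2, -0.6]
grip_width: 45.8
finger_force: 0.0
time: 41.33
tool_pos: [502.0, -241.7, 162.8]
tcp_rot: [3.14, -0.001, -3.109]
contact_force: [-0.5, 0.4, -0.5]
grip_width: 45.7
finger_force: 0.0
t 41.33 pos [ 502.  -241.7  162.8] rot [ 3.140e+00 -1.000e-03 -3.109e+00] F [-0.5  0.4 -0.5] w 45.7 ff 0.0
[328. 271.] 441.3 -95.7 47.1 ell [441.3 -95.7] [91.5 91.8]
[259. 259.] 472.9 67.9 53.6 ell [473.3  70.4] [ 97.9 105.3]
[258. 196.] 626.1 66.9 50.1 ell [625.   66.4] [93.5 97.1]
[402. 190.] 626.3 -280.6 47.3 ell [ 628.6 -278.7] [84.6 93.8]
```

```bash
python3 -m creep '-0.001 -0.001 -0.035 0 0 0 50;0 0 -0.025 0 0 0 50;0 0 -0.01 0 0 0 45;0 0 -0.005 0 0 0 40;0 0 0 0 0 0 30;0 0 0 0 0 0 0;0 0 0 0 0 0 0;0 0 0 0 0 0 0'
python3 -m creep '0 0 0 0 0 0 0;0 0 0 0 0 0 0;0 0 0 0 0 0 0'
python3 -m creep '0 0 0.01 0 0 0 0;0 0 0.03 0 0 0 0;0 0 0.035 0 0 0 0;0 0 0.03 0 0 0 0;0 0 0.005 0 0 0 0;0 0 0 0 0 0 0'
```

```text
time: 42.05
tool_pos: [502.3, -243.4, 89.6]
tcp_rot: [-3.14, 0.002, -3.108]
contact_force: [0.3, 0.2, 1.1]
grip_width: 23.2
finger_force: 30.0
time: 42.3
tool_pos: [502.3, -243.4, 89.5]
tcp_rot: [-3.14, 0.002, -3.109]
contact_force: [-0.1, 0.8, 6.2]
grip_width: 23.2
finger_force: 30.0
time: 42.8
tool_pos: [502.3, -243.7, 201.0]
tcp_rot: [-3.139, 0.004, -3.108]
contact_force: [0.0, -0.6, -1.2]
grip_width: 23.2
finger_force: 30.0
```

```bash
F='tool_pos|contact'; python3 -m creep '0.0132 0.034 0 0 0 0 0;0.0132 0.034 0 0 0 0 0;0.0132 0.034 0 0 0 0 0;0.0132 0.034 0 0 0 0 0;0.0132 0.034 0 0 0 0 0;0.0132 0.034 0 0 0 0 0;0.0132 0.034 0 0 0 0 0;0.0132 0.034 0 0 0 0 0'|grep -E $F
python3 -m creep '0.0132 0.034 0 0 0 0 0;0 0 -0.015 0 0 0 0;0 0 0 0 0 0 0;0 0 0 0 0 0 0;0 0 0 0 0 0 0'|grep -E $F
```

```text
tool_pos: [606.6, 30.7, 196.2]
contact_force: [0.0, 1.0, -0.7]
tool_pos: [619.8, 61.9, 182.4]
contact_force: [1.0, 0.1, -0.5]
```

```bash
F='tool_pos|contact'; python3 -m creep '0.001 0.001 -0.015 0 0 0 0;0 0 -0.004 0 0 0 0;0 0 0 0 0 0 0;0 0 0 0 0 0 0'|grep -E $F
python3 -m creep '0 0 -0.001 0 0 0 0;0 0 -0.001 0 0 0 0;0 0 0 0 0 0 0'|grep -E $F
python3 -m creep '0 0 -0.001 0 0 0 0;0 0 -0.001 0 0 0 0;0 0 0 0 0 0 0'|grep -E $F
python3 -m creep '0 0 -0.001 0 0 0 0;0 0 -0.001 0 0 0 0;0 0 0 0 0 0 0'|grep -E $F
```

```text
tool_pos: [621.3, 63.0, 164.5]
contact_force: [-0.5, -0.2, 0.0]
tool_pos: [621.5, 63.7, 162.6]
contact_force: [-0.2, 0.1, -1.2]
tool_pos: [621.3, 63.9, 160.1]
contact_force: [0.1, 0.4, -1.5]
tool_pos: [621.5, 63.9, 159.5]
contact_force: [-3.0, -0.5, 6.5]
```

```bash
F='tool_pos|contact'; python3 -m creep '0 0 -0.002 0 0 0 0;0 0 0 0 0 0 0'|grep -E $F
python3 -m creep '-0.0015 -0.0015 0 0 0 0 0;0 0 0 0 0 0 0' | grep -E $F
python3 -m creep '-0.002 0 0 0 0 0 0;0 0 0 0 0 0 0' | grep -E $F
python3 -m creep '0 0.003 0 0 0 0 0;0 0 0 0 0 0 0' | grep -E $F
python3 -m creep '0.003 -0.001 0 0 0 0 0;0 0 0 0 0 0 0' | grep -E $F
python3 -m creep '0.002 -0.001 0 0 0 0 0;0 0 0 0 0 0 0' | grep -E $F
```

```text
tool_pos: [621.6, 64.0, 159.3]
contact_force: [-6.3, 0.1, 18.4]
tool_pos: [621.2, 63.5, 159.4]
contact_force: [-1.8, 5.1, 14.4]
tool_pos: [620.4, 63.4, 159.4]
contact_force: [3.2, 4.9, 9.1]
tool_pos: [620.3, 64.9, 159.4]
contact_force: [1.0, -1.7, 12.1]
tool_pos: [621.2, 64.6, 159.3]
contact_force: [-7.7, 0.1, 18.4]
tool_pos: [621.8, 64.3, 159.3]
contact_force: [-12.2, 2.8, 21.6]
```

L3 is rejected too, so I'll return it and take L2.

```bash
F='tool_pos|contact|grip_w'; python3 -m creep '0 0 0.012 0 0 0 0;0 0 0.028 0 0 0 0;-0.0132 -0.034 0 0 0 0 0;-0.0132 -0.034 0 0 0 0 0;-0.0132 -0.034 0 0 0 0 0;-0.0132 -0.034 0 0 0 0 0;-0.0132 -0.034 0 0 0 0 0;-0.0132 -0.034 0 0 0 0 0'|grep -E $F
python3 -m creep '-0.0132 -0.034 0 0 0 0 0;-0.0132 -0.034 0 0 0 0 0;-0.0132 -0.034 0 0 0 0 0;0 0 -0.04 0 0 0 0;0 0 -0.035 0 0 0 0;0 0 -0.012 0 0 0 0;0 0 0 0 0 0 0;0 0 0 0 0 0 0'|grep -E $F
```

```text
tool_pos: [542.9, -142.0, 196.4]
contact_force: [0.8, -0.3, -1.6]
grip_width: 23.3
tool_pos: [504.1, -242.6, 109.0]
contact_force: [-0.5, 0.1, -0.2]
grip_width: 23.2
```

```bash
F='tool_pos|contact|grip_w'; python3 -m creep '0 0 -0.01 0 0 0 0;0 0 -0.006 0 0 0 0;0 0 -0.003 0 0 0 0;0 0 -0.001 0 0 0 0;0 0 0 0 0 0 0;0 0 0 0 0 0 45;0 0 0 0 0 0 45;0 0 0 0 0 0 45'|grep -E $F
python3 -m creep '0 0 0.01 0 0 0 50;0 0 0.03 0 0 0 50;0 0 0.035 0 0 0 50;0.031 -0.0095 0 0 0 0 50;0.031 -0.0095 0 0 0 0 50;0.031 -0.0095 0 0 0 0 50;0.031 -0.0095 0 0 0 0 50;0 0 0 0 0 0 50'|grep -E $F
python3 -m creep '0 0 0 0 0 0 50;0 0 0 0 0 0 50'
python3 - <<'E'
from h import *
obs(); c,t=cap('top','top10.png')
for r in lids(c,t): print(*r)
E
```

```text
tool_pos: [504.3, -242.7, 89.5]
contact_force: [0.3, 0.3, 0.2]
grip_width: 38.3
tool_pos: [632.3, -281.9, 164.5]
contact_force: [-0.9, 1.1, -0.9]
grip_width: 45.8
time: 48.8
tool_pos: [627.5, -280.3, 164.2]
tcp_rot: [3.141, -0.001, -3.108]
contact_force: [0.3, 0.2, 1.0]
grip_width: 45.9
finger_force: 0.0
t 48.8 pos [ 627.5 -280.3  164.2] rot [ 3.141e+00 -1.000e-03 -3.108e+00] F [0.3 0.2 1. ] w 45.9 ff 0.0
[328. 271.] 441.3 -95.7 47.1 ell [441.3 -95.7] [91.5 92. ]
[259. 259.] 472.9 67.9 53.6 ell [473.3  70.3] [ 98.5 104.5]
[258. 196.] 625.8 66.7 50.1 ell [624.8  66.5] [93.5 97.6]
```

```bash
F='tool_pos|contact|grip_w'; python3 -m creep '-0.001 0 -0.035 0 0 0 50;0 0 -0.025 0 0 0 50;0 0 -0.01 0 0 0 45;0 0 -0.007 0 0 0 40;0 0 0 0 0 0 30;0 0 0 0 0 0 0;0 0 0 0 0 0 0;0 0 0 0 0 0 0'|grep -E $F
python3 -m creep '0 0 0 0 0 0 0;0 0 0 0 0 0 0;0 0 0 0 0 0 0'|grep -E $F
python3 -m creep '0 0 0.01 0 0 0 0;0 0 0.03 0 0 0 0;0 0 0.035 0 0 0 0;0 0 0.03 0 0 0 0;0 0 0.005 0 0 0 0;0 0 0 0 0 0 0'|grep -E $F
```

```text
tool_pos: [627.8, -281.0, 89.0]
contact_force: [0.5, -0.3, 2.4]
grip_width: 23.7
tool_pos: [627.8, -281.0, 88.9]
contact_force: [-1.3, 0.7, 6.4]
grip_width: 23.3
tool_pos: [628.0, -281.1, 200.8]
contact_force: [-0.8, 0.5, -1.1]
grip_width: 23.4
```

```bash
F='tool_pos|contact|grip_w'; python3 -m creep '-0.001 0.038 0 0 0 0 0;-0.001 0.038 0 0 0 0 0;-0.001 0.038 0 0 0 0 0;-0.001 0.038 0 0 0 0 0;-0.001 0.038 0 0 0 0 0;-0.001 0.038 0 0 0 0 0;-0.001 0.038 0 0 0 0 0;0 0.038 0 0 0 0 0'|grep -E $F
python3 -m creep '0 0.04 0 0 0 0 0;0 0 -0.015 0 0 0 0;0 0 0 0 0 0 0;0 0 0 0 0 0 0;0 0 0 0 0 0 0'|grep -E $F
```

```text
tool_pos: [618.7, 25.2, 195.4]
contact_force: [0.8, 0.1, -0.9]
grip_width: 23.2
tool_pos: [619.9, 62.3, 181.6]
contact_force: [0.2, -0.6, -0.1]
grip_width: 23.5
```

```bash
F='tool_pos|contact'; python3 -m creep '0.001 0.001 -0.015 0 0 0 0;0 0 -0.004 0 0 0 0;0 0 0 0 0 0 0;0 0 0 0 0 0 0'|grep -E $F
python3 -m creep '0 0 -0.001 0 0 0 0;0 0 -0.001 0 0 0 0;0 0 0 0 0 0 0'|grep -E $F
python3 -m creep '0 0 -0.001 0 0 0 0;0 0 -0.001 0 0 0 0;0 0 0 0 0 0 0'|grep -E $F
python3 -m creep '0 0 -0.001 0 0 0 0;0 0 -0.001 0 0 0 0;0 0 0 0 0 0 0'|grep -E $F
python3 -m creep '0 0 -0.001 0 0 0 0;0 0 -0.001 0 0 0 0;0 0 0 0 0 0 0'|grep -E $F
```

```text
tool_pos: [621.1, 63.4, 163.3]
contact_force: [0.4, -0.2, -0.2]
tool_pos: [621.2, 64.2, 161.5]
contact_force: [-0.9, -0.4, -0.5]
tool_pos: [621.2, 64.3, 159.3]
contact_force: [-0.1, -0.5, 0.2]
tool_pos: [621.3, 64.4, 157.4]
contact_force: [0.5, -0.6, 1.4]
tool_pos: [621.3, 64.4, 155.4]
contact_force: [-0.1, 0.0, 2.3]
```

It's below 158.9 with almost no force, so it fits walnut. I'll press it home (expected z ≈147).

```bash
F='tool_pos|contact|grip'; python3 -m creep '0 -0.0005 -0.002 0 0 0 0;0 0 -0.002 0 0 0 0;0 0 -0.002 0 0 0 0;0 0 0 0 0 0 0'|grep -E $F
python3 -m creep '0 0 -0.002 0 0 0 0;0 0 -0.002 0 0 0 0;0 0 0 0 0 0 0'|grep -E $F
python3 -m creep '0 0 -0.002 0 0 0 0;0 0 -0.001 0 0 0 0;0 0 0 0 0 0 0'|grep -E $F
```

```text
tool_pos: [620.5, 63.8, 148.0]
contact_force: [0.4, 1.0, -3.1]
grip_width: 23.3
tool_pos: [620.5, 63.9, 147.0]
contact_force: [-6.8, -0.0, 14.2]
grip_width: 23.3
tool_pos: [620.5, 64.0, 146.8]
contact_force: [-14.2, -0.8, 32.7]
grip_width: 23.3
```

```bash
python3 -m creep '0 0 0.003 0 0 0 0;0 0 0.001 0 0 0 40;0 0 0 0 0 0 40;0 0 0 0 0 0 40;0 0 0.02 0 0 0 40;0 0 0.035 0 0 0 40;0.025 0 0.03 0 0 0 50;0.035 0 0.02 0 0 0 50'>/dev/null
python3 -m creep '0.025 0 0.02 0 0 0 50;0.02 0 0.02 0 0 0 50;0 0 0.02 0 0 0 50;0 0 0 0 0 0 50;0 0 0 0 0 0 50'
python3 - <<'E'
from h import *
obs(); c,im=cap('wrist','w11.png'); np.save('c11.npy',np.r_[c['origin'],c['rotation']])
for r in lids(c,im,75): print(*r)
E
python3 -m creep '-0.025 -0.02 0.02 0 0 0 50;-0.03 -0.02 0.01 0 0 0 50;-0.03 -0.02 0 0 0 0 50;-0.04 0 0 0 0 0 50;-0.04 0 0 0 0 0 50;-0.04 0 0 0 0 0 50;-0.04 0 0 0 0 0 50;-0.04 0 0 0 0 0 50' >/dev/null
python3 -m creep '-0.04 0 0 0 0 0 50;0 0 0 0 0 0 50;0 0 0 0 0 0 50' 
python3 - <<'E'
from h import *
c,t=cap('top','top11.png'); im=cv2.imread('pics/w11.png')
for r in lids(c,t): print(*r)
cs,s=cap('scene','scene11.png')
cv2.imwrite('pics/v11.png',np.hstack([cv2.resize(im[0:240,150:430],(400,343),interpolation=cv2.INTER_CUBIC),cv2.resize(s[140:280,180:343],(400,343),interpolation=cv2.INTER_CUBIC)]))
E
```

```text
time: 54.6
tool_pos: [726.4, 63.9, 310.8]
tcp_rot: [3.142, 0.0, -3.108]
contact_force: [-0.4, -0.4, -1.0]
grip_width: 45.6
finger_force: 0.0
t 54.6 pos [726.4  63.9 310.8] rot [ 3.142  0.    -3.108] F [-0.4 -0.4 -1. ] w 45.6 ff 0.0
[281.  87.] 621.3 63.1 48.3 ell [620.6  63.2] [92.3 95.1]
time: 55.57
tool_pos: [398.5, 4.3, 340.4]
tcp_rot: [3.141, -0.001, -3.109]
contact_force: [0.5, 0.2, -0.3]
grip_width: 45.7
finger_force: 0.0
[329. 270.] 441.7 -96.2 47.0 ell [446.6 -95.7] [79.3 95. ]
[260. 259.] 472.9 67.9 53.6 ell [473.3  69.9] [ 99.2 104.9]
[389. 243.] 503.0 -241.9 47.2 ell [ 503.  -241.7] [91.1 92.4]
[258. 195.] 626.4 66.7 50.9 ell [626.  67.] [95.6 99.3]
```

View pics/v11.png

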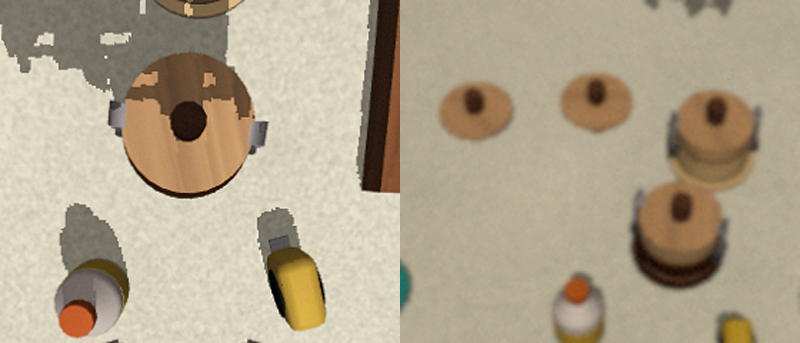

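View pics/top11.png

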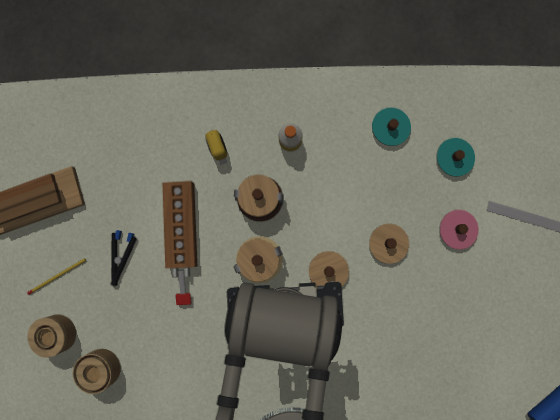

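The walnut lid is flush and centred at (620.6,63.2), with clips at crop (117,115) and (258,135). The jig is empty and both spare lids stand flat. I'll do a quick numeric check of the clips against rest.

```bash
python3 - <<'E'
from h import *
for n,cf in (('w6','c6.npy'),('w11','c11.npy'),('w7','c7.npy'),('w8','c8.npy')):
    c=C(cf); h=cv2.cvtColor(cv2.imread(f'pics/{n}.png'),cv2.COLOR_BGR2HSV)
    g=(h[...,1]<80)&(h[...,2]<170)&(h[...,2]>50)&(h[...,0]>100)
    for b in blobs(g,40,2000):
        x,y,w,hh=b[3]
        p=cast(c,[(x,y+hh/2),(x+w,y+hh/2)],88)
        if b[1]<150: print(n,b[2],np.round(p[:,:2],1).tolist())
E
```

```text
w6 162 [[618.0, 9.8], [617.7, 21.9]]
w6 123 [[627.3, 105.4], [626.8, 117.6]]
w11 81 [[620.0, 13.4], [619.7, 21.2]]
w11 73 [[628.5, 105.7], [628.1, 115.5]]
w7 156 [[455.6, 105.1], [455.0, 120.5]]
w7 88 [[492.3, 16.1], [492.0, 27.6]]
w8 173 [[456.6, 105.1], [456.0, 118.6]]
w8 181 [[496.3, 15.3], [495.8, 32.5]]
```

The clip nose edges match rest (inner edges within 1 mm at the walnut canister; at maple, 105.1 against 105.1). I'm handing in.

```bash
python3 -c "
from plant import order; print(order.close_job())"
```

```text
the job is handed in; nothing more can be done
None
```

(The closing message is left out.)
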